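# Check the covered tins and charge the mixing jar

## Task

Lift the lids off all three covered steel tins and lay them flat on the bench so that you can see what each tin holds. Then take each tin that has round white mixing stones in it (one or two of them do) and pour its stones through the wide funnel into the jar, without the gripper ever touching the stones; the tin with the black rubber stoppers keeps its contents. When all the stones are in the jar, all three tins stand upright on the bench with a lid seated flat on each, and the bystanding cup, brass ring, spatula and wash bottle have been left alone.

Things in the scene. Friction and masses are not known exactly. Their poses are not given: they have to be found in the camera images.
- tin1: oblong bare-steel pouring tin, 136 x 64 mm, 42 mm high, walls and floor 3 mm, about 0.18 kg, loose; the three are alike. Origin: centre of its underside, z up, x along its length. Flat inner floor from x = -8 mm back to the upright rear wall at +x; towards -x an inner ramp rises at 33 degrees to the rim of the -x end. With the lid off, its straight sides can be gripped across the 64 mm width.
- tin2: oblong bare-steel pouring tin, 136 x 64 mm, 42 mm high, walls and floor 3 mm, about 0.18 kg, loose; the three are alike. Origin: centre of its underside, z up, x along its length. Flat inner floor from x = -8 mm back to the upright rear wall at +x; towards -x an inner ramp rises at 33 degrees to the rim of the -x end. With the lid off, its straight sides can be gripped across the 64 mm width.
- tin3: oblong bare-steel pouring tin, 136 x 64 mm, 42 mm high, walls and floor 3 mm, about 0.18 kg, loose; the three are alike. Origin: centre of its underside, z up, x along its length. Flat inner floor from x = -8 mm back to the upright rear wall at +x; towards -x an inner ramp rises at 33 degrees to the rim of the -x end. With the lid off, its straight sides can be gripped across the 64 mm width.
- tin1_lip (a point): middle of the rim at this tin's -x end, top of the inner ramp: 68 mm from the tin's origin along -x, 42 mm up. Pieces roll out here once this end is tipped well over 33 degrees down; about 60 degrees empties it.
- tin2_lip (a point): middle of the rim at this tin's -x end, top of the inner ramp: 68 mm from the tin's origin along -x, 42 mm up. Pieces roll out here once this end is tipped well over 33 degrees down; about 60 degrees empties it.
- tin3_lip (a point): middle of the rim at this tin's -x end, top of the inner ramp: 68 mm from the tin's origin along -x, 42 mm up. Pieces roll out here once this end is tipped well over 33 degrees down; about 60 degrees empties it.
- lid1: loose lid, 150 x 78 mm, 0.09 kg, three alike, symmetric: plate (top 12 mm above origin), 8 mm skirt fitting round a tin with 4 mm play all round, and on its middle a black grip block 14 mm (along x) by 36 mm (along y), top 44 mm above origin. Origin: centre of the skirt's lower edge, z up: 0 mm above the bench when laid down, 34 mm above the tin's underside when seated. Starts on the tin of its number.
- lid2: loose lid, 150 x 78 mm, 0.09 kg, three alike, symmetric: plate (top 12 mm above origin), 8 mm skirt fitting round a tin with 4 mm play all round, and on its middle a black grip block 14 mm (along x) by 36 mm (along y), top 44 mm above origin. Origin: centre of the skirt's lower edge, z up: 0 mm above the bench when laid down, 34 mm above the tin's underside when seated. Starts on the tin of its number.
- lid3: loose lid, 150 x 78 mm, 0.09 kg, three alike, symmetric: plate (top 12 mm above origin), 8 mm skirt fitting round a tin with 4 mm play all round, and on its middle a black grip block 14 mm (along x) by 36 mm (along y), top 44 mm above origin. Origin: centre of the skirt's lower edge, z up: 0 mm above the bench when laid down, 34 mm above the tin's underside when seated. Starts on the tin of its number.
- stone1: round white ceramic mixing stone, ball of 24 mm diameter, 26 g; origin at its centre. At the start inside one of the tins; may be absent (None).
- stone2: round white ceramic mixing stone, ball of 24 mm diameter, 26 g; origin at its centre. At the start inside one of the tins; may be absent (None).
- stone3: round white ceramic mixing stone, ball of 24 mm diameter, 26 g; origin at its centre. At the start inside one of the tins; may be absent (None).
- stone4: round white ceramic mixing stone, ball of 24 mm diameter, 26 g; origin at its centre. At the start inside one of the tins; may be absent (None).
- stone5: round white ceramic mixing stone, ball of 24 mm diameter, 26 g; origin at its centre. At the start inside one of the tins; may be absent (None).
- stopper1: black rubber stopper, tapered, 28 mm across and 22 mm long; origin at the centre of its narrow end. It must stay in the tin where it starts.
- stopper2: black rubber stopper, tapered, 28 mm across and 22 mm long; origin at the centre of its narrow end. It must stay in the tin where it starts.
- station: fixed base plate 110 x 110 mm carrying the clear jar (outside 74 mm across, its rim 80 mm above the bench) with a white funnel fixed in its mouth. Origin: middle of the plate's underside on the bench, on the axis of jar and funnel.
- jar_floor (a point): centre of the jar's inner floor, 11 mm above the bench; the jar is 66 mm wide inside
- funnel_mouth (a point): centre of the funnel's round mouth, 136 mm above the bench; the mouth is 142 mm wide inside, the throat 52 mm
- cup: bystander: clear plastic cup 68 mm wide, 70 mm high, origin at its underside; leave alone
- band: bystander: brass screw band (ring) 72 mm across, 12 mm high, origin at its underside; leave alone
- knife: bystander: spatula with a wooden handle, 170 mm long, lying flat; leave alone
- wash1: bystander: white wash bottle 66 mm wide and 215 mm high, blue cap, origin at its underside; leave alone
Mind the look-alikes: they are no part of the job. What is shaped like the lid2 but pink is not meant.

How it is judged (in metres and radians):
On the way, in this order (a step that is already met when the one before it is completed fails the run):
1. all three lids are off the tins and lie flat on the bench (height (world z) of each of lid1, lid2, lid3 below 0.012 m and angle between each of lid1, lid2, lid3's own z axis and vertical below 0.12 rad), for 0.2 s.
2. all the mixing stones are in the jar (horizontal distance between each of stone1, stone2, stone3, stone4, stone5 and jar_floor below 0.03 m and z of stone1 in the frame of station between 0.005 and 0.066 m and z of stone2 in the frame of station between 0.005 and 0.066 m and z of stone3 in the frame of station between 0.005 and 0.066 m and z of stone4 in the frame of station between 0.005 and 0.066 m and z of stone5 in the frame of station between 0.005 and 0.066 m), for 0.2 s.
At the end, for the whole second after the job is handed in: Every stone is in the jar; both stoppers are in the tin where they started; the three tins stand upright and at rest on the bench (within 3 degrees, 6 mm), each with a lid seated on it (centred within 8 mm, origin 30 to 38 mm above the tin's underside, tilt under 3.4 degrees) (all of step 2 and x of stopper1 in the frame of tin3 between -0.068 and 0.068 m and y of stopper1 in the frame of tin3 between -0.032 and 0.032 m and z of stopper1 in the frame of tin3 between -0.002 and 0.042 m and x of stopper2 in the frame of tin3 between -0.068 and 0.068 m and y of stopper2 in the frame of tin3 between -0.032 and 0.032 m and z of stopper2 in the frame of tin3 between -0.002 and 0.042 m and ((x of lid1 in the frame of tin1 between -0.008 and 0.008 m and y of lid1 in the frame of tin1 between -0.008 and 0.008 m and z of lid1 in the frame of tin1 between 0.03 and 0.038 m and angle between lid1's own z axis and vertical below 0.06 rad) or (x of lid2 in the frame of tin1 between -0.008 and 0.008 m and y of lid2 in the frame of tin1 between -0.008 and 0.008 m and z of lid2 in the frame of tin1 between 0.03 and 0.038 m and angle between lid2's own z axis and vertical below 0.06 rad) or (x of lid3 in the frame of tin1 between -0.008 and 0.008 m and y of lid3 in the frame of tin1 between -0.008 and 0.008 m and z of lid3 in the frame of tin1 between 0.03 and 0.038 m and angle between lid3's own z axis and vertical below 0.06 rad)) and ((x of lid1 in the frame of tin2 between -0.008 and 0.008 m and y of lid1 in the frame of tin2 between -0.008 and 0.008 m and z of lid1 in the frame of tin2 between 0.03 and 0.038 m and angle between lid1's own z axis and vertical below 0.06 rad) or (x of lid2 in the frame of tin2 between -0.008 and 0.008 m and y of lid2 in the frame of tin2 between -0.008 and 0.008 m and z of lid2 in the frame of tin2 between 0.03 and 0.038 m and angle between lid2's own z axis and vertical below 0.06 rad) or (x of lid3 in the frame of tin2 between -0.008 and 0.008 m and y of lid3 in the frame of tin2 between -0.008 and 0.008 m and z of lid3 in the frame of tin2 between 0.03 and 0.038 m and angle between lid3's own z axis and vertical below 0.06 rad)) and ((x of lid1 in the frame of tin3 between -0.008 and 0.008 m and y of lid1 in the frame of tin3 between -0.008 and 0.008 m and z of lid1 in the frame of tin3 between 0.03 and 0.038 m and angle between lid1's own z axis and vertical below 0.06 rad) or (x of lid2 in the frame of tin3 between -0.008 and 0.008 m and y of lid2 in the frame of tin3 between -0.008 and 0.008 m and z of lid2 in the frame of tin3 between 0.03 and 0.038 m and angle between lid2's own z axis and vertical below 0.06 rad) or (x of lid3 in the frame of tin3 between -0.008 and 0.008 m and y of lid3 in the frame of tin3 between -0.008 and 0.008 m and z of lid3 in the frame of tin3 between 0.03 and 0.038 m and angle between lid3's own z axis and vertical below 0.06 rad)) and angle between each of tin1, tin2, tin3's own z axis and vertical below 0.05 rad and height (world z) of each of tin1, tin2, tin3 below 0.006 m and linear speed of each of tin1, tin2, tin3 below 0.02 m/s); the robot touches nothing.
It fails at once if a bystander (cup, brass band, spatula, wash bottle) is moved more than 40 mm (distance of any of cup, band, knife, wash1 from where it was at the start of the episode above 0.04 m).
It fails at once if the gripper touches a mixing stone (contact force between the fingers and stone1 above 0.5 N or contact force between the fingers and stone2 above 0.5 N or contact force between the fingers and stone3 above 0.5 N or contact force between the fingers and stone4 above 0.5 N or contact force between the fingers and stone5 above 0.5 N).
Of stone1, stone2, stone3, stone4, stone5 only 2 to 4 are there at a start; the rules pass over those that are not, and their reading is None.
At some moment in a run one of lid1, lid2, lid3 may be knocked a few centimetres aside while the robot is not near it.
It also fails if it takes over 210 s, if anything falls off the work surface, if the arm or the gripper's body presses on something with over 40 N, if the wrist force passes 120 N, or if a joint passes its speed limit or range.

## Robot

A 6-joint arm with a two-finger parallel gripper is mounted at the origin on the work surface. World frame = base frame: x ahead of the robot, y to its left, z up, the work surface at z = 0. Lengths are in mm, angles in rad, forces in N, time in s.
With the tool pointing down it reaches from about 350 to 775 mm from the base axis. Payload 7.3 kg.
Tool frame: the origin (TCP) lies at the very end of the fingers, on their centre line; the grasp point (between the pads) lies bot.grip_point_offset behind it (bot.grip_point_offset is the distance from the TCP to the grasp point, in mm); z points along the fingers, y is the line along which they close (so a half turn about z gives the same grasp; the last joint's range is limited). The gripper opens to 92 mm and grips with 3 to 60 N. Pads are 19 mm wide; open, the fingers measure 130 mm over their backs; the gripper's body (75 mm by 190 mm) begins 47 mm behind the grasp point.
Start: joints at [1.109, 0.342, 1.524, -0, 1.275, -0.146], TCP at [163.038, 499.062, 226.741] pointing down, gripper open.
Joint ranges: [-2.53, 2.53], [-0.77, 2.02], [0.04, 2.7], [-1, 4.14], [0.28, 2.66], [-3.11, 3.11]. Speed limits (rad/s): [2.57, 2.57, 3.14, 3.14, 3.14, 3.14].

## Interface

Orientations are given as [roll, pitch, yaw] about the fixed x, y, z axes, in that order (R = Rz(yaw) Ry(pitch) Rx(roll)).
In Python, from plant import bot gives the robot as it stands. The module is installed in compiled form; this text tells all that it offers.
- The arm moves only by the tool carry_out, never from a script. Its argument "plan" is a list of rows, each an object of numbers: "tx", "ty", "tz": the shift along the world's x, y, z in mm; "rx", "ry", "rz": the turn, a rotation vector about the world's x, y, z in rad. A call has 1 to 12 rows; each row shifts and turns the commanded pose from where the row before left it; what a row does not reach is not made up. A row lasts 1/10 s, in which the tool goes at most 50 mm and 8.59 degrees, less where a joint would pass 70% of its speed; a pose out of reach is approached as far as the arm can. A call with a gripper value outside its range is refused whole. "gripper" is the closure, from 0 (fully open) to 1 (shut), set as the call begins (left out, the last holds). The fingers move at their own pace and stop on an object; the grip force is fixed at half the most. Time passes only in rows, so rows that do not move let the fingers close. It gives the time, the measured TCP pose, the force, the opening and the grip force at its end, in the units of the state.
- bot.get_obs(): the state, without advancing time (a new reading comes with each control period).
- bot.capture(name): name is "scene" or "top" or "wrist"; returns the picture (400x640x3 uint8, red, green, blue); there is no depth.
- bot.camera_model(name): a dict with "camera_matrix" (3x3 intrinsics, pixels), "R" (3x3) and "t" (3): a world point X has camera coordinates R X + t. Camera axes: x right, y down, z forward; pixel columns grow to the right and rows downward; lengths in mm; the calibration is good to about 2 mm. The wrist camera is an equidistant fisheye: a pixel r from the principal point sees the ray r / f radians off the axis. A picture is of the moment at which its call begins: read the wrist's pose just before it. camera_model takes no time and is no camera call; for the wrist camera it gives the pose at the moment of the call.
- bot.close_job(): hands the job in; it is judged then, once.
The state is a dict: "time": time; "joint_positions": joint angles; "dq": joint speeds; "tau": joint torques, N m; "tool_pos": TCP position; "tcp_rot": TCP orientation; "contact_force": force on the tool from outside, world axes, zero at the start; "moment": the same for the moment, N m; "grip_width": finger opening in mm; "finger_force": force on a finger pad.
Only numpy, scipy, OpenCV 4.12 (cv2) and the standard library are available. Lean on these libraries where they do the work, as an engineer would, in place of code of your own. Each camera call takes 0.05 s, during which the arm holds its last target. There are 200 camera calls.

## Working session

There is one attempt and no reset: what is moved stays moved. The work goes in short steps, Python scripts to look and compute and a tool call to move; the robot and the scene stay as the last step left them, time stands still between calls to the robot, and variables do not carry over. Pictures are saved under pics/ and viewed, at most 14 in all, crops included, and the job is handed in when it is done.

Besides the shell and the picture viewer there is one more tool, called after "Emit:" by a JSON object that holds its "op" and its "data", one argument or row to a line. carry_out: Moves the arm, as the interface text tells. Its arguments: {"type":"object","properties":{"plan":{"type":"array"},"gripper":{"type":"number"}},"required":["plan"]}

```bash
mkdir -p pics; ls
cat > h.py <<'E'
import numpy as np, cv2
from plant import bot
def snap(n,f):
    m=bot.camera_model(n); im=bot.capture(n); cv2.imwrite(f'pics/{f}.png',cv2.cvtColor(im,cv2.COLOR_RGB2BGR)); np.savez(f'pics/{f}.npz',**{k:np.array(m[k]) for k in('camera_matrix','R','t')}); return im
def ray(f,uv):
    m=np.load(f'pics/{f}.npz');K,R,t=m['camera_matrix'],m['R'],m['t']
    x=(uv[0]-K[0,2])/K[0,0];y=(uv[1]-K[1,2])/K[1,1]
    if f.startswith('w'):
        r=np.hypot(x,y); d=np.array([np.sin(r)*x/r,np.sin(r)*y/r,np.cos(r)])
    else: d=np.array([x,y,1.])
    return -R.T@t, R.T@(d/np.linalg.norm(d))
def atz(f,uv,z):
    c,d=ray(f,uv); return c+d*(z-c[2])/d[2]
def tri(obs):
    A=np.zeros((3,3));b=np.zeros(3);L=[ray(f,uv) for f,uv in obs]
    for c,d in L: P=np.eye(3)-np.outer(d,d);A+=P;b+=P@c
    X=np.linalg.solve(A,b); return X,[np.linalg.norm((np.eye(3)-np.outer(d,d))@(X-c)) for c,d in L]
E
python3 - <<'E'
from h import *
for n in('scene','top','wrist'): snap(n,n[0]+'0'); m=bot.camera_model(n); print(n,m['camera_matrix'],-np.array(m['R']).T@m['t'])
print(bot.get_obs(),bot.grip_point_offset)
E
```

```text
pics
scene [[449.32666295   0.         317.1582408 ]
 [  0.         449.32666295 209.40794103]
 [  0.           0.           1.        ]] [1211.63065984 -664.60454449 1162.68255667]
top [[387.46548765   0.         319.63539135]
 [  0.         387.46548765 207.24582672]
 [  0.           0.           1.        ]] [ 334.43999021   35.08862971 1272.25484793]
wrist [[309.70691629   0.         317.07926964]
 [  0.         309.70691629 198.79759521]
 [  0.           0.           1.        ]] [ 82.56108065 524.1781333  383.19742099]
{'time': 0.15, 'joint_positions': array([ 1.10901704e+00,  3.42557999e-01,  1.52476362e+00,  9.73095672e-06,
        1.27540329e+00, -1.46001104e-01]), 'dq': array([ 0.00089062, -0.00157256, -0.00352589, -0.00118008, -0.00081534,
        0.00045541]), 'tau': array([ 1.54494825e-03, -4.31468117e+01, -2.44352424e+01,  7.17320619e-02,
        5.37015789e-02, -5.52335564e-05]), 'tool_pos': array([162.88780747, 498.78624984, 226.21889989]), 'tcp_rot': array([-3.14047379e+00, -1.73931899e-04,  2.82581154e+00]), 'contact_force': array([0.11199074, 0.68632337, 0.60083882]), 'moment': array([-0.02872938, -0.01138353,  0.00288449]), 'finger_force': 0.0, 'grip_width': 92.15081973643834} 18.8
```

View pics/t0.png

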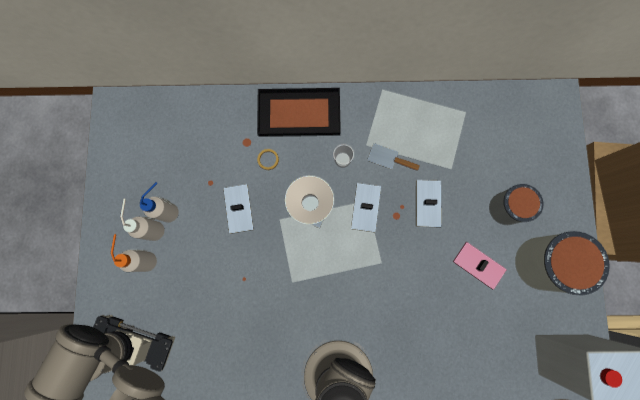

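View pics/s0.png

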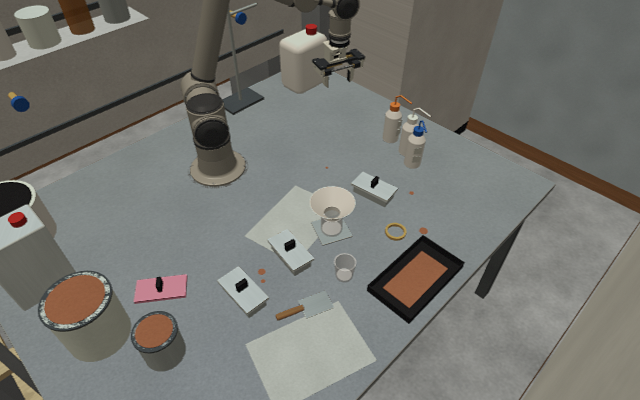

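The top picture shows three steel lids, at about (238,208), (366,207) and (429,203), plus the pink decoy at (480,266). The funnel is at (310,200), the cup at (343,155), the band at (268,159), the spatula at (393,157) and the wash bottles on the left. Next I'll enlarge the lids and localise them.

```bash
cat > lids.py <<'E'
from h import *
def lids(f,boxes,z):
    im=cv2.imread(f'pics/{f}.png'); hs=cv2.cvtColor(im,cv2.COLOR_BGR2HSV); out=[]
    for (u0,v0,u1,v1) in boxes:
        sub=hs[v0:v1,u0:u1]; m=((sub[...,2]>185)&(sub[...,0]>95)).astype(np.uint8)
        m=cv2.morphologyEx(m,cv2.MORPH_CLOSE,np.ones((3,3)))
        c=max(cv2.findContours(m,0,2)[0],key=cv2.contourArea)+np.array([u0,v0])
        bp=cv2.boxPoints(cv2.minAreaRect(c))
        P=np.array([atz(f,p,z)[:2] for p in bp]); out.append((bp,P))
    return out
E
python3 - <<'E'
from lids import *
im=cv2.imread('pics/t0.png');hs=cv2.cvtColor(im,cv2.COLOR_BGR2HSV)
for p in [(238,195),(366,195),(429,190),(330,250),(330,195)]: print(p,hs[p[1],p[0]])
for bp,P in lids('t0',[(215,175,262,240),(348,175,388,240),(410,172,448,235)],46):
    r=cv2.minAreaRect(P.astype(np.float32)); print(np.round(bp).tolist(),np.round(P.mean(0),1),r)
s=cv2.imread('pics/t0.png')[140:300,190:520]; cv2.imwrite('pics/t0c.png',cv2.resize(s,(792,384),interpolation=cv2.INTER_CUBIC))
s=cv2.imread('pics/s0.png')[160:330,200:420]; cv2.imwrite('pics/s0c.png',cv2.resize(s,(770,595),interpolation=cv2.INTER_CUBIC))
E
```

```text
(238, 195) [103  35 197]
(366, 195) [102  35 197]
(429, 190) [103  34 195]
(330, 250) [ 83  12 173]
(330, 195) [ 18  32 174]
[[223.0, 187.0], [247.0, 184.0], [253.0, 229.0], [229.0, 233.0]] [525.9 314.4] ((525.8460693359375, 314.78302001953125), (150.7201385498047, 76.79442596435547), 8.517252922058105)
[[351.0, 228.0], [357.0, 183.0], [381.0, 186.0], [375.0, 231.0]] [524.9 -96.2] ((524.787353515625, -96.47474670410156), (76.48550415039062, 148.62680053710938), 81.1690902709961)
[[417.0, 226.0], [417.0, 180.0], [440.0, 180.0], [440.0, 226.0]] [ 535.9 -296.5] ((535.8235473632812, -296.8702392578125), (73.82146453857422, 151.77951049804688), 87.22171783447266)
```

View pics/t0c.png

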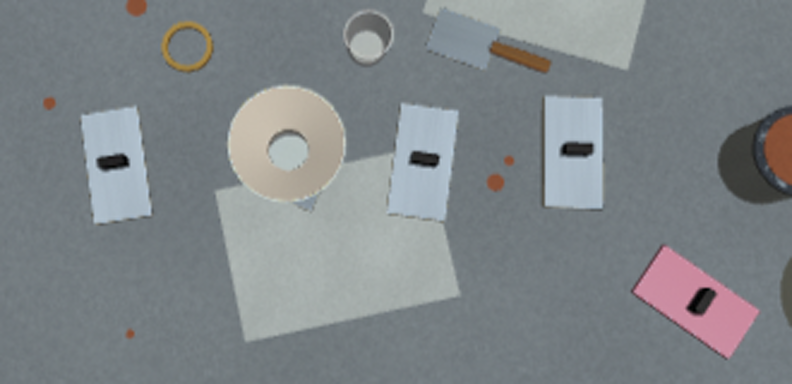

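View pics/s0c.png

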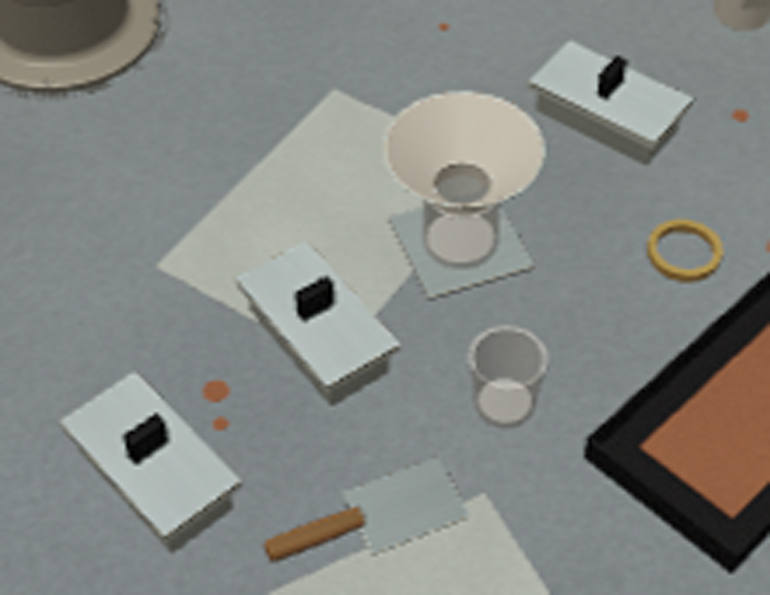

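The crops agree with the overview: three silver lids, each with a black grip block, the funnel upright on its plate, and the cup and spatula behind the two right-hand tins. I'll triangulate from both views.

Run:
```python
from h import *
S=lambda p:(200+p[0]/3.5-.36,160+p[1]/3.5-.36); T=lambda p:(190+p[0]/2.4-.3,140+p[1]/2.4-.3)
L={'A':[(571,42),(693,98),(655,142),(530,80)],'B':[(306,242),(398,346),(330,386),(238,280)],'C':[(133,374),(240,484),(172,536),(62,422)]}
# order: inner(robot)-left,... ; top crop: near-left, far-left, far-right, near-right
TT={'A':[(95,222),(81,115),(136,107),(151,214)],'B':[(388,213),(402,103),(458,112),(446,220)],'C':[(546,206),(545,96),(603,98),(603,209)]}
for k in L:
    best=[]
    for s in range(4):
        X=[tri([('s0',S(L[k][(i+s)%4])),('t0',T(TT[k][i]))]) for i in range(4)]; best.append((sum(sum(r) for _,r in X),s,X))
    for e,s,X in sorted(best,key=lambda b:b[0])[:1]:
        P=np.array([x for x,_ in X]); print(k,s,round(e,1),P.round(0).tolist(),P.mean(0).round(1),np.degrees(np.arctan2(*(P[1]-P[0])[[1,0]])).round(1))
# blocks: top centre of block
for k,a,b in[('A',(615,62),(113,161)),('B',(316,284),(424,158)),('C',(148,422),(577,149))]: print('blk',k,tri([('s0',S(a)),('t0',T(b))]))
for n,a,b in [('fun',(465,150),(287,143)),('cup rim',(507,354),(367,38)),('band',(685,250),(187,46))]: print(n,tri([('s0',S(a)),('t0',T(b))]))
print('fun right rim',atz('t0',T((346,143)),136))
for n,p in [('blade corner',(426,47)),('bl2',(488,70)),('handle',(548,68))]: print(n,atz('t0',T(p),5))
print(bot.camera_model('wrist'))
```

```text
A 0 2.9 [[449.0, 340.0, 46.0], [594.0, 363.0, 47.0], [605.0, 289.0, 43.0], [459.0, 265.0, 47.0]] [526.7 314.4  46. ] 8.9
B 0 6.9 [[457.0, -48.0, 45.0], [605.0, -71.0, 44.0], [593.0, -145.0, 44.0], [447.0, -124.0, 46.0]] [525.3 -97.   44.8] -8.9
C 0 9.2 [[463.0, -257.0, 45.0], [613.0, -263.0, 43.0], [610.0, -337.0, 46.0], [459.0, -331.0, 44.0]] [ 536.3 -297.4   44.8] -2.4
blk A (array([526.12444026, 311.00379381,  85.56553525]), [np.float64(2.9301040565554914), np.float64(2.930104056555455)])
blk B (array([523.95609729, -94.23885617,  80.81496691]), [np.float64(0.10547988553310718), np.float64(0.10547988553316688)])
blk C (array([ 533.62619078, -291.95001563,   80.4659887 ]), [np.float64(0.5512713376080479), np.float64(0.5512713376079459)])
fun (array([536.91636696,  81.42465119, 133.24817817]), [np.float64(0.5585328026986464), np.float64(0.5585328026984933)])
cup rim (array([689.7923662 , -23.8816338 ,  67.68326494]), [np.float64(0.5052423116623794), np.float64(0.5052423116623544)])
band (array([698.88519307, 225.72000922,   7.85733683]), [np.float64(0.2939765556629187), np.float64(0.29397655566294234)])
fun right rim [535.1405818    7.68811445 136.        ]
blade corner [ 693.68170345 -109.85523383    5.        ]
bl2 [ 659.30696625 -195.34714661    5.        ]
handle [ 661.02131978 -278.97967939    5.        ]
{'camera_matrix': array([[309.70691629,   0.        , 317.07926964],
       [  0.        , 309.70691629, 198.79759521],
       [  0.        ,   0.        ,   1.        ]]), 'R': array([[ 3.11838444e-01,  9.50134694e-01, -9.21161079e-04],
       [ 9.03350079e-01, -2.96182767e-01,  3.10216704e-01],
       [ 2.94474822e-01, -9.75696253e-02, -9.50665424e-01]]), 't': array([-523.43256257,  -38.20326964,  391.12424312])}
```

Emit:
{"op": "carry_out", "data": {
  "plan": [
    {"tx":30,"ty":-15.4,"tz":-5,"rz":-0.092},
    {"tx":30,"ty":-15.4,"tz":-5,"rz":-0.092},
    {"tx":30,"ty":-15.4,"tz":-5,"rz":-0.092},
    {"tx":30,"ty":-15.4,"tz":-5,"rz":-0.092},
    {"tx":30,"ty":-15.4,"tz":-5,"rz":-0.092},
    {"tx":30,"ty":-15.4,"tz":-5,"rz":-0.092},
    {"tx":30,"ty":-15.4,"tz":-5,"rz":-0.092},
    {"tx":30,"ty":-15.4,"tz":-5,"rz":-0.092},
    {"tx":30,"ty":-15.4,"tz":-5,"rz":-0.092},
    {"tx":30,"ty":-15.4,"tz":-5,"rz":-0.092},
    {"tx":33,"ty":-15.4,"tz":-5,"rz":-0.092},
    {"tx":30,"ty":-15.4,"tz":-5,"rz":-0.092}
  ]
}}

```text
invalid input at $.plan[0]: expected keys tx, ty, tz, rx, ry, rz
```

Emit:
{"op": "carry_out", "data": {
  "plan": [
    {"tx":0},
    {"tx":0}
  ]
}}

```text
invalid input at $.plan[0]: expected keys tx, ty, tz, rx, ry, rz
```

Run:
```python
from h import *
snap('wrist','w1'); o=bot.get_obs(); print(o['tool_pos'],o['tcp_rot'],o['joint_positions'])
```

```text
[162.92559236 498.84993342 226.31030469] [-3.14072912e+00 -1.47303108e-04  2.82578990e+00] [ 1.10899992e+00  3.42468002e-01  1.52463561e+00  2.10233547e-05
  1.27536482e+00 -1.45999844e-01]
```

View pics/w1.png

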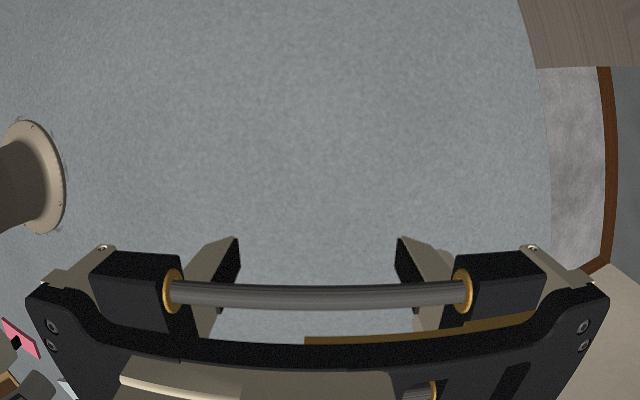

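The wrist view from the start pose shows only bare bench and the fingers at columns 240 and 400. All six keys are required in each row, so the moves were refused.

Emit:
{"op": "carry_out", "data": {
  "plan": [
    {"tx":30,"ty":-15.4,"tz":-5,"rx":0,"ry":0,"rz":-0.092},
    {"tx":30,"ty":-15.4,"tz":-5,"rx":0,"ry":0,"rz":-0.092},
    {"tx":30,"ty":-15.4,"tz":-5,"rx":0,"ry":0,"rz":-0.092},
    {"tx":30,"ty":-15.4,"tz":-5,"rx":0,"ry":0,"rz":-0.092},
    {"tx":30,"ty":-15.4,"tz":-5,"rx":0,"ry":0,"rz":-0.092},
    {"tx":30,"ty":-15.4,"tz":-5,"rx":0,"ry":0,"rz":-0.092},
    {"tx":30,"ty":-15.4,"tz":-5,"rx":0,"ry":0,"rz":-0.092},
    {"tx":30,"ty":-15.4,"tz":-5,"rx":0,"ry":0,"rz":-0.092},
    {"tx":30,"ty":-15.4,"tz":-5,"rx":0,"ry":0,"rz":-0.092},
    {"tx":30,"ty":-15.4,"tz":-5,"rx":0,"ry":0,"rz":-0.092},
    {"tx":33,"ty":-15.4,"tz":-5,"rx":0,"ry":0,"rz":-0.092},
    {"tx":30,"ty":-15.4,"tz":-5,"rx":0,"ry":0,"rz":-0.092}
  ]
}}

```text
time: 1.4
tool_pos: [527.3, 313.4, 166.3]
tcp_rot: [-3.141, 0.0, 1.718]
contact_force: [0.1, 1.2, -0.3]
grip_width: 92.1
finger_force: 0.0
```

Emit:
{"op": "carry_out", "data": {
  "plan": [
    {"tx":0,"ty":0,"tz":0,"rx":0,"ry":0,"rz":0},
    {"tx":0,"ty":0,"tz":0,"rx":0,"ry":0,"rz":0}
  ]
}}

```text
time: 1.6
tool_pos: [526.0, 313.7, 166.0]
tcp_rot: [-3.14, 0.0, 1.721]
contact_force: [0.2, 0.2, 0.2]
grip_width: 91.9
finger_force: 0.0
```

Run:
```python
from h import *
snap('wrist','w1'); o=bot.get_obs(); print(o['tool_pos'],o['tcp_rot'],o['joint_positions'],o['time'])
```

```text
[525.41525752 314.34832562 166.41318595] [-3.14048686e+00 -5.00050497e-05  1.72252751e+00] [4.13875136e-01 5.51110497e-01 1.35743814e+00 3.54785728e-04
 1.23409910e+00 2.62026539e-01] 1.65
```

View pics/w1.png

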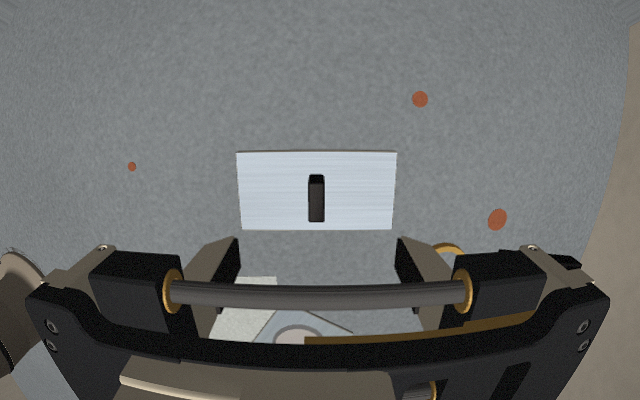

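The wrist picture shows lid 1 square to the fingers: plate corners (236,151), (397,150), (393,229), (242,229), block top at about column 316, rows 175–222. I'll check its centre.

Run:
```python
from h import *
P=np.array([atz('w1',p,46) for p in [(236,153),(397,152),(393,229),(242,229)]]);print(P.round(1),P.mean(0))
d=P[1]-P[0];print(np.degrees(np.arctan2(d[1],d[0])))
for p in [(316.5,175),(316.5,222)]: print(atz('w1',p,78))
```

```text
[[445.9 339.8  46. ]
 [592.8 362.9  46. ]
 [606.  287.   46. ]
 [457.4 264.5  46. ]] [525.51784344 313.52720705  46.        ]
8.918265102932235
[521.66150248 337.3769938   78.        ]
[527.76414486 296.59785844  78.        ]
```

Emit:
{"op": "carry_out", "data": {
  "plan": [
    {"tx":0.3,"ty":0,"tz":-30,"rx":0,"ry":0,"rz":0},
    {"tx":0,"ty":0,"tz":-30,"rx":0,"ry":0,"rz":0},
    {"tx":0,"ty":0,"tz":-30,"rx":0,"ry":0,"rz":0},
    {"tx":0,"ty":0,"tz":-15,"rx":0,"ry":0,"rz":0},
    {"tx":0,"ty":0,"tz":-9,"rx":0,"ry":0,"rz":0},
    {"tx":0,"ty":0,"tz":0,"rx":0,"ry":0,"rz":0},
    {"tx":0,"ty":0,"tz":0,"rx":0,"ry":0,"rz":0}
  ]
}}

```text
time: 2.35
tool_pos: [526.5, 315.0, 53.8]
tcp_rot: [3.14, -0.0, 1.723]
contact_force: [0.0, 0.7, 0.3]
grip_width: 92.1
finger_force: 0.0
```

Emit:
{"op": "carry_out", "data": {
  "gripper": 1,
  "plan": [
    {"tx":0,"ty":0,"tz":0,"rx":0,"ry":0,"rz":0},
    {"tx":0,"ty":0,"tz":0,"rx":0,"ry":0,"rz":0},
    {"tx":0,"ty":0,"tz":0,"rx":0,"ry":0,"rz":0},
    {"tx":0,"ty":0,"tz":0,"rx":0,"ry":0,"rz":0},
    {"tx":0,"ty":0,"tz":0,"rx":0,"ry":0,"rz":0},
    {"tx":0,"ty":0,"tz":0,"rx":0,"ry":0,"rz":0},
    {"tx":0,"ty":0,"tz":0,"rx":0,"ry":0,"rz":0},
    {"tx":0,"ty":0,"tz":0,"rx":0,"ry":0,"rz":0},
    {"tx":0,"ty":0,"tz":0,"rx":0,"ry":0,"rz":0},
    {"tx":0,"ty":0,"tz":0,"rx":0,"ry":0,"rz":0}
  ]
}}

```text
time: 3.35
tool_pos: [526.3, 314.2, 52.7]
tcp_rot: [-3.142, 0.0, 1.722]
contact_force: [-1.8, 0.1, 0.2]
grip_width: 16.8
finger_force: 0.1
```

Emit:
{"op": "carry_out", "data": {
  "plan": [
    {"tx":0,"ty":0,"tz":0,"rx":0,"ry":0,"rz":0},
    {"tx":0,"ty":0,"tz":0,"rx":0,"ry":0,"rz":0},
    {"tx":0,"ty":0,"tz":0,"rx":0,"ry":0,"rz":0},
    {"tx":0,"ty":0,"tz":0,"rx":0,"ry":0,"rz":0},
    {"tx":0,"ty":0,"tz":0,"rx":0,"ry":0,"rz":0},
    {"tx":0,"ty":0,"tz":10,"rx":0,"ry":0,"rz":0},
    {"tx":0,"ty":0,"tz":20,"rx":0,"ry":0,"rz":0},
    {"tx":0,"ty":0,"tz":20,"rx":0,"ry":0,"rz":0}
  ]
}}

```text
time: 4.15
tool_pos: [526.3, 314.2, 103.7]
tcp_rot: [-3.141, 0.0, 1.722]
contact_force: [0.1, -0.3, -0.6]
grip_width: 13.7
finger_force: 30.0
```

Emit:
{"op": "carry_out", "data": {
  "plan": [
    {"tx":-20,"ty":-5,"tz":2,"rx":0,"ry":0,"rz":0},
    {"tx":-30,"ty":-7,"tz":0,"rx":0,"ry":0,"rz":0},
    {"tx":-30,"ty":-7,"tz":0,"rx":0,"ry":0,"rz":0},
    {"tx":-30,"ty":-7,"tz":0,"rx":0,"ry":0,"rz":0},
    {"tx":-30,"ty":-7,"tz":0,"rx":0,"ry":0,"rz":0},
    {"tx":-22,"ty":-6,"tz":0,"rx":0,"ry":0,"rz":0},
    {"tx":0,"ty":0,"tz":-30,"rx":0,"ry":0,"rz":0},
    {"tx":0,"ty":0,"tz":-30,"rx":0,"ry":0,"rz":0},
    {"tx":0,"ty":0,"tz":-16,"rx":0,"ry":0,"rz":0},
    {"tx":0,"ty":0,"tz":-5,"rx":0,"ry":0,"rz":0},
    {"tx":0,"ty":0,"tz":-3,"rx":0,"ry":0,"rz":0},
    {"tx":0,"ty":0,"tz":0,"rx":0,"ry":0,"rz":0}
  ]
}}

```text
time: 5.35
tool_pos: [364.9, 275.5, 21.3]
tcp_rot: [3.14, -0.0, 1.722]
contact_force: [0.4, 0.0, -1.0]
grip_width: 13.8
finger_force: 30.0
```

Emit:
{"op": "carry_out", "data": {
  "gripper": 0,
  "plan": [
    {"tx":0,"ty":0,"tz":0,"rx":0,"ry":0,"rz":0},
    {"tx":0,"ty":0,"tz":0,"rx":0,"ry":0,"rz":0},
    {"tx":0,"ty":0,"tz":0,"rx":0,"ry":0,"rz":0},
    {"tx":0,"ty":0,"tz":0,"rx":0,"ry":0,"rz":0},
    {"tx":0,"ty":0,"tz":0,"rx":0,"ry":0,"rz":0},
    {"tx":0,"ty":0,"tz":20,"rx":0,"ry":0,"rz":0},
    {"tx":0,"ty":0,"tz":40,"rx":0,"ry":0,"rz":0},
    {"tx":0,"ty":0,"tz":40,"rx":0,"ry":0,"rz":0},
    {"tx":0,"ty":0,"tz":40,"rx":0,"ry":0,"rz":0},
    {"tx":0,"ty":0,"tz":30,"rx":0,"ry":0,"rz":0}
  ]
}}

```text
time: 6.35
tool_pos: [364.6, 275.5, 193.3]
tcp_rot: [3.139, -0.001, 1.722]
contact_force: [1.1, 0.4, -0.5]
grip_width: 88.8
finger_force: 0.0
```

Emit:
{"op": "carry_out", "data": {
  "plan": [
    {"tx":13,"ty":-31,"tz":0,"rx":0,"ry":0,"rz":-0.0256},
    {"tx":13,"ty":-31,"tz":0,"rx":0,"ry":0,"rz":-0.0256},
    {"tx":13,"ty":-31,"tz":0,"rx":0,"ry":0,"rz":-0.0256},
    {"tx":13,"ty":-31,"tz":0,"rx":0,"ry":0,"rz":-0.0256},
    {"tx":13,"ty":-31,"tz":0,"rx":0,"ry":0,"rz":-0.0256},
    {"tx":13,"ty":-31,"tz":0,"rx":0,"ry":0,"rz":-0.0256},
    {"tx":13,"ty":-31,"tz":0,"rx":0,"ry":0,"rz":-0.0256},
    {"tx":13,"ty":-31,"tz":0,"rx":0,"ry":0,"rz":-0.0256},
    {"tx":13,"ty":-31,"tz":0,"rx":0,"ry":0,"rz":-0.0256},
    {"tx":14,"ty":-31,"tz":0,"rx":0,"ry":0,"rz":-0.0256},
    {"tx":14,"ty":-31,"tz":0,"rx":0,"ry":0,"rz":-0.0256},
    {"tx":15,"ty":-31.5,"tz":0,"rx":0,"ry":0,"rz":-0.0256}
  ]
}}

```text
time: 7.55
tool_pos: [524.5, -98.5, 190.7]
tcp_rot: [-3.141, -0.0, 1.413]
contact_force: [0.5, 1.1, -0.1]
grip_width: 91.5
finger_force: 0.0
```

Emit:
{"op": "carry_out", "data": {
  "plan": [
    {"tx":0,"ty":0,"tz":0,"rx":0,"ry":0,"rz":0},
    {"tx":0,"ty":0,"tz":-30,"rx":0,"ry":0,"rz":0},
    {"tx":0,"ty":0,"tz":-20,"rx":0,"ry":0,"rz":0},
    {"tx":0,"ty":0,"tz":0,"rx":0,"ry":0,"rz":0}
  ]
}}

```text
time: 7.95
tool_pos: [522.2, -96.1, 138.2]
tcp_rot: [-3.135, -0.001, 1.415]
contact_force: [-0.2, 0.2, 0.4]
grip_width: 91.7
finger_force: 0.0
```

Run:
```python
from h import *
snap('wrist','w2'); o=bot.get_obs(); print(o['tool_pos'],o['tcp_rot'],o['joint_positions'],o['time'])
im=cv2.imread('pics/w2.png'); m=((im.min(2)>175)).astype(np.uint8); m[235:]=0
c=max(cv2.findContours(m,0,2)[0],key=cv2.contourArea); bp=cv2.boxPoints(cv2.minAreaRect(c)); print(bp)
P=np.array([atz('w2',p,46) for p in bp]); print(P.round(1),P.mean(0))
snap('scene','s2')
```

```text
[523.31672728 -96.4479209  139.91505435] [-3.13853810e+00 -6.59437681e-04  1.41507857e+00] [-3.26406934e-01  4.41997488e-01  1.62771083e+00  1.48934014e-04
  1.07500652e+00 -1.70761243e-01] 8.0
[[223.00002 233.99997]
 [223.00002 158.99997]
 [406.      158.99997]
 [406.      233.99997]]
[[ 431.8 -113.8   46. ]
 [ 449.2  -46.5   46. ]
 [ 601.2  -70.5   46. ]
 [ 596.6 -139.2   46. ]] [519.69087927 -92.51662015  46.        ]
```

Emit:
{"op": "carry_out", "data": {
  "plan": [
    {"tx":1.5,"ty":-0.5,"tz":-30,"rx":0,"ry":0,"rz":0},
    {"tx":0,"ty":0,"tz":-30,"rx":0,"ry":0,"rz":0},
    {"tx":0,"ty":0,"tz":-18,"rx":0,"ry":0,"rz":0},
    {"tx":0,"ty":0,"tz":-9,"rx":0,"ry":0,"rz":0},
    {"tx":0,"ty":0,"tz":0,"rx":0,"ry":0,"rz":0},
    {"tx":0,"ty":0,"tz":0,"rx":0,"ry":0,"rz":0}
  ]
}}

```text
time: 8.65
tool_pos: [526.8, -97.9, 55.1]
tcp_rot: [3.139, 0.0, 1.415]
contact_force: [0.5, -0.4, 0.7]
grip_width: 91.6
finger_force: 0.0
```

Emit:
{"op": "carry_out", "data": {
  "gripper": 1,
  "plan": [
    {"tx":0,"ty":0,"tz":0,"rx":0,"ry":0,"rz":0},
    {"tx":0,"ty":0,"tz":0,"rx":0,"ry":0,"rz":0},
    {"tx":0,"ty":0,"tz":0,"rx":0,"ry":0,"rz":0},
    {"tx":0,"ty":0,"tz":0,"rx":0,"ry":0,"rz":0},
    {"tx":0,"ty":0,"tz":0,"rx":0,"ry":0,"rz":0},
    {"tx":0,"ty":0,"tz":0,"rx":0,"ry":0,"rz":0},
    {"tx":0,"ty":0,"tz":0,"rx":0,"ry":0,"rz":0},
    {"tx":0,"ty":0,"tz":0,"rx":0,"ry":0,"rz":0},
    {"tx":0,"ty":0,"tz":0,"rx":0,"ry":0,"rz":0},
    {"tx":0,"ty":0,"tz":0,"rx":0,"ry":0,"rz":0},
    {"tx":0,"ty":0,"tz":0,"rx":0,"ry":0,"rz":0},
    {"tx":0,"ty":0,"tz":0,"rx":0,"ry":0,"rz":0}
  ]
}}

```text
time: 9.85
tool_pos: [525.7, -97.7, 53.7]
tcp_rot: [-3.141, -0.0, 1.415]
contact_force: [0.0, -0.2, -0.1]
grip_width: 13.8
finger_force: 30.0
```

Emit:
{"op": "carry_out", "data": {
  "plan": [
    {"tx":0,"ty":0,"tz":0,"rx":0,"ry":0,"rz":0},
    {"tx":-0.7,"ty":-4.5,"tz":0,"rx":0,"ry":0,"rz":0},
    {"tx":-0.7,"ty":-4.5,"tz":0,"rx":0,"ry":0,"rz":0},
    {"tx":-0.7,"ty":-4.5,"tz":0,"rx":0,"ry":0,"rz":0},
    {"tx":-0.7,"ty":-4.5,"tz":0,"rx":0,"ry":0,"rz":0},
    {"tx":-0.7,"ty":-4.5,"tz":0,"rx":0,"ry":0,"rz":0},
    {"tx":-0.7,"ty":-4.5,"tz":0,"rx":0,"ry":0,"rz":0},
    {"tx":0,"ty":3,"tz":0,"rx":0,"ry":0,"rz":0},
    {"tx":0,"ty":0,"tz":10,"rx":0,"ry":0,"rz":0},
    {"tx":0,"ty":0,"tz":20,"rx":0,"ry":0,"rz":0},
    {"tx":0,"ty":0,"tz":20,"rx":0,"ry":0,"rz":0},
    {"tx":0,"ty":0,"tz":0,"rx":0,"ry":0,"rz":0}
  ]
}}

```text
time: 11.05
tool_pos: [523.4, -122.3, 106.8]
tcp_rot: [3.136, 0.001, 1.415]
contact_force: [-0.3, 1.0, -1.2]
grip_width: 13.8
finger_force: 30.0
```

Emit:
{"op": "carry_out", "data": {
  "plan": [
    {"tx":-20,"ty":-8,"tz":0,"rx":0,"ry":0,"rz":0},
    {"tx":-30,"ty":-13,"tz":0,"rx":0,"ry":0,"rz":0},
    {"tx":-30,"ty":-13,"tz":0,"rx":0,"ry":0,"rz":0},
    {"tx":-30,"ty":-13,"tz":0,"rx":0,"ry":0,"rz":0},
    {"tx":-30,"ty":-13,"tz":0,"rx":0,"ry":0,"rz":0},
    {"tx":-17,"ty":-8,"tz":0,"rx":0,"ry":0,"rz":0},
    {"tx":0,"ty":0,"tz":-30,"rx":0,"ry":0,"rz":0},
    {"tx":0,"ty":0,"tz":-30,"rx":0,"ry":0,"rz":0},
    {"tx":0,"ty":0,"tz":-15,"rx":0,"ry":0,"rz":0},
    {"tx":0,"ty":0,"tz":-5,"rx":0,"ry":0,"rz":0},
    {"tx":0,"ty":0,"tz":-3,"rx":0,"ry":0,"rz":0},
    {"tx":0,"ty":0,"tz":0,"rx":0,"ry":0,"rz":0}
  ]
}}

```text
time: 12.25
tool_pos: [364.9, -189.8, 20.9]
tcp_rot: [3.141, 0.0, 1.415]
contact_force: [0.7, 0.2, -1.6]
grip_width: 13.8
finger_force: 30.0
```

Emit:
{"op": "carry_out", "data": {
  "gripper": 0,
  "plan": [
    {"tx":0,"ty":0,"tz":0,"rx":0,"ry":0,"rz":0},
    {"tx":0,"ty":0,"tz":0,"rx":0,"ry":0,"rz":0},
    {"tx":0,"ty":0,"tz":0,"rx":0,"ry":0,"rz":0},
    {"tx":0,"ty":0,"tz":0,"rx":0,"ry":0,"rz":0},
    {"tx":0,"ty":0,"tz":0,"rx":0,"ry":0,"rz":0},
    {"tx":0,"ty":0,"tz":20,"rx":0,"ry":0,"rz":0},
    {"tx":0,"ty":0,"tz":40,"rx":0,"ry":0,"rz":0},
    {"tx":0,"ty":0,"tz":40,"rx":0,"ry":0,"rz":0},
    {"tx":20,"ty":-15,"tz":0,"rx":0,"ry":0,"rz":0},
    {"tx":30,"ty":-18,"tz":0,"rx":0,"ry":0,"rz":0.037},
    {"tx":30,"ty":-18,"tz":0,"rx":0,"ry":0,"rz":0.037},
    {"tx":30,"ty":-18,"tz":0,"rx":0,"ry":0,"rz":0.037}
  ]
}}

```text
time: 13.45
tool_pos: [475.7, -259.3, 121.0]
tcp_rot: [3.141, 0.0, 1.527]
contact_force: [-0.2, 0.4, -1.0]
grip_width: 91.8
finger_force: 0.0
```

Emit:
{"op": "carry_out", "data": {
  "plan": [
    {"tx":20,"ty":-13,"tz":0,"rx":0,"ry":0,"rz":0},
    {"tx":20,"ty":-13,"tz":0,"rx":0,"ry":0,"rz":0},
    {"tx":20,"ty":-12,"tz":0,"rx":0,"ry":0,"rz":0},
    {"tx":0,"ty":0,"tz":-30,"rx":0,"ry":0,"rz":0},
    {"tx":0,"ty":0,"tz":-25,"rx":0,"ry":0,"rz":0},
    {"tx":0,"ty":0,"tz":-13,"rx":0,"ry":0,"rz":0},
    {"tx":0,"ty":0,"tz":0,"rx":0,"ry":0,"rz":0},
    {"tx":0,"ty":0,"tz":0,"rx":0,"ry":0,"rz":0}
  ]
}}

```text
time: 14.25
tool_pos: [535.0, -297.0, 53.4]
tcp_rot: [3.141, 0.0, 1.526]
contact_force: [-0.4, 0.1, 0.1]
grip_width: 91.9
finger_force: 0.0
```

Emit:
{"op": "carry_out", "data": {
  "gripper": 1,
  "plan": [
    {"tx":0,"ty":0,"tz":0,"rx":0,"ry":0,"rz":0},
    {"tx":0,"ty":0,"tz":0,"rx":0,"ry":0,"rz":0},
    {"tx":0,"ty":0,"tz":0,"rx":0,"ry":0,"rz":0},
    {"tx":0,"ty":0,"tz":0,"rx":0,"ry":0,"rz":0},
    {"tx":0,"ty":0,"tz":0,"rx":0,"ry":0,"rz":0},
    {"tx":0,"ty":0,"tz":0,"rx":0,"ry":0,"rz":0},
    {"tx":0,"ty":0,"tz":0,"rx":0,"ry":0,"rz":0},
    {"tx":0,"ty":0,"tz":0,"rx":0,"ry":0,"rz":0},
    {"tx":0,"ty":0,"tz":0,"rx":0,"ry":0,"rz":0},
    {"tx":0,"ty":0,"tz":0,"rx":0,"ry":0,"rz":0},
    {"tx":0,"ty":0,"tz":0,"rx":0,"ry":0,"rz":0},
    {"tx":0,"ty":0,"tz":0,"rx":0,"ry":0,"rz":0}
  ]
}}

```text
time: 15.45
tool_pos: [534.6, -296.7, 52.7]
tcp_rot: [-3.142, -0.0, 1.526]
contact_force: [1.3, 0.1, 0.3]
grip_width: 14.1
finger_force: 30.0
```

Emit:
{"op": "carry_out", "data": {
  "plan": [
    {"tx":0,"ty":0,"tz":0,"rx":0,"ry":0,"rz":0},
    {"tx":0,"ty":0,"tz":10,"rx":0,"ry":0,"rz":0},
    {"tx":0,"ty":0,"tz":20,"rx":0,"ry":0,"rz":0},
    {"tx":0,"ty":0,"tz":20,"rx":0,"ry":0,"rz":0},
    {"tx":-20,"ty":-2,"tz":0,"rx":0,"ry":0,"rz":0},
    {"tx":-30,"ty":-3,"tz":0,"rx":0,"ry":0,"rz":0},
    {"tx":-30,"ty":-3,"tz":0,"rx":0,"ry":0,"rz":0},
    {"tx":-30,"ty":-3,"tz":0,"rx":0,"ry":0,"rz":0},
    {"tx":-30,"ty":-2,"tz":0,"rx":0,"ry":0,"rz":0},
    {"tx":-20,"ty":0,"tz":0,"rx":0,"ry":0,"rz":0},
    {"tx":0,"ty":0,"tz":-20,"rx":0,"ry":0,"rz":0},
    {"tx":0,"ty":0,"tz":-20,"rx":0,"ry":0,"rz":0}
  ]
}}

```text
time: 16.65
tool_pos: [374.6, -310.6, 63.7]
tcp_rot: [3.139, 0.002, 1.525]
contact_force: [-0.0, 0.1, -0.6]
grip_width: 13.8
finger_force: 30.0
```

Emit:
{"op": "carry_out", "data": {
  "plan": [
    {"tx":0,"ty":0,"tz":-25,"rx":0,"ry":0,"rz":0},
    {"tx":0,"ty":0,"tz":-13,"rx":0,"ry":0,"rz":0},
    {"tx":0,"ty":0,"tz":-5,"rx":0,"ry":0,"rz":0},
    {"tx":0,"ty":0,"tz":0,"rx":0,"ry":0,"rz":0}
  ]
}}

```text
time: 17.05
tool_pos: [374.7, -309.8, 19.8]
tcp_rot: [-3.141, -0.0, 1.526]
contact_force: [-0.2, -0.5, -0.4]
grip_width: 13.8
finger_force: 30.0
```

Emit:
{"op": "carry_out", "data": {
  "gripper": 0,
  "plan": [
    {"tx":0,"ty":0,"tz":0,"rx":0,"ry":0,"rz":0},
    {"tx":0,"ty":0,"tz":0,"rx":0,"ry":0,"rz":0},
    {"tx":0,"ty":0,"tz":0,"rx":0,"ry":0,"rz":0},
    {"tx":0,"ty":0,"tz":0,"rx":0,"ry":0,"rz":0},
    {"tx":0,"ty":0,"tz":0,"rx":0,"ry":0,"rz":0},
    {"tx":0,"ty":0,"tz":20,"rx":0,"ry":0,"rz":0},
    {"tx":0,"ty":0,"tz":40,"rx":0,"ry":0,"rz":0},
    {"tx":0,"ty":0,"tz":40,"rx":0,"ry":0,"rz":0},
    {"tx":0,"ty":0,"tz":40,"rx":0,"ry":0,"rz":0},
    {"tx":0,"ty":0,"tz":40,"rx":0,"ry":0,"rz":0},
    {"tx":0,"ty":0,"tz":0,"rx":0,"ry":0,"rz":0}
  ]
}}

```text
time: 18.15
tool_pos: [376.5, -311.8, 205.1]
tcp_rot: [3.134, 0.008, 1.526]
contact_force: [-0.1, -0.4, -0.4]
grip_width: 91.4
finger_force: 0.0
```

Run:
```python
from h import *
o=bot.get_obs(); print(o['tool_pos'],o['tcp_rot'],o['joint_positions'])
snap('top','t3'); snap('scene','s3')
a=cv2.resize(cv2.imread('pics/t3.png')[160:265,215:455],(792,346),interpolation=cv2.INTER_CUBIC)
b=cv2.resize(cv2.imread('pics/s3.png')[140:320,120:420],(416,250),interpolation=cv2.INTER_CUBIC)
c=np.zeros((596,792,3),np.uint8); c[:346]=a; c[346:,:416]=b; cv2.imwrite('pics/c3.png',c)
```

```text
[ 376.54041056 -311.77184929  205.08919745] [3.13408092 0.00766254 1.52568471] [-8.48559359e-01  2.89767845e-01  1.66359668e+00  9.43985436e-05
  1.17749818e+00 -8.03512231e-01]
```

View pics/c3.png

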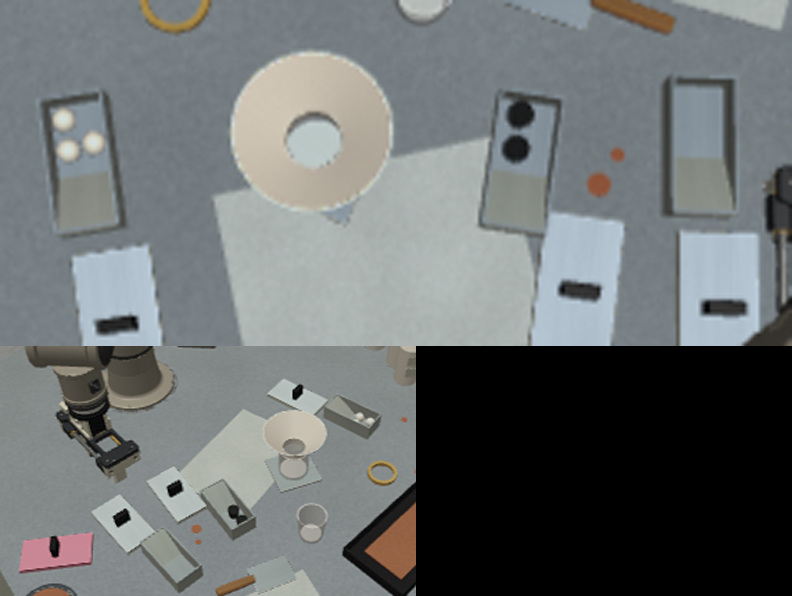

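The crop settles the contents. The left tin (tin1) holds three white stones, at crop (63,118), (92,142) and (67,150). The middle tin holds both black stoppers and the right tin is empty. All three ramps face the robot, and the three lids lie flat. I only need to pour tin1, so I'll hover over it with the camera on its rear side.

Emit:
{"op": "carry_out", "data": {
  "plan": [
    {"tx":6.8,"ty":26,"tz":0,"rx":0,"ry":0,"rz":-0.057},
    {"tx":6.8,"ty":26,"tz":0,"rx":0,"ry":0,"rz":-0.057},
    {"tx":6.8,"ty":26,"tz":0,"rx":0,"ry":0,"rz":-0.057},
    {"tx":6.8,"ty":26,"tz":0,"rx":0,"ry":0,"rz":-0.057},
    {"tx":6.8,"ty":26,"tz":0,"rx":0,"ry":0,"rz":-0.057},
    {"tx":6.8,"ty":26,"tz":0,"rx":0,"ry":0,"rz":-0.057},
    {"tx":6.8,"ty":26,"tz":0,"rx":0,"ry":0,"rz":-0.057},
    {"tx":6.8,"ty":26,"tz":0,"rx":0,"ry":0,"rz":-0.057},
    {"tx":6.8,"ty":26,"tz":0,"rx":0,"ry":0,"rz":-0.057},
    {"tx":6.8,"ty":26,"tz":0,"rx":0,"ry":0,"rz":-0.057},
    {"tx":6.8,"ty":26,"tz":0,"rx":0,"ry":0,"rz":-0.057},
    {"tx":6.8,"ty":26,"tz":0,"rx":0,"ry":0,"rz":-0.057}
  ]
}}

```text
time: 19.45
tool_pos: [455.3, 3.5, 197.9]
tcp_rot: [-3.139, 0.002, 0.839]
contact_force: [-0.1, -1.5, -0.6]
grip_width: 91.8
finger_force: 0.0
```

Emit:
{"op": "carry_out", "data": {
  "plan": [
    {"tx":6.8,"ty":26,"tz":0,"rx":0,"ry":0,"rz":-0.057},
    {"tx":6.8,"ty":26,"tz":0,"rx":0,"ry":0,"rz":-0.057},
    {"tx":6.8,"ty":26,"tz":0,"rx":0,"ry":0,"rz":-0.057},
    {"tx":6.8,"ty":26,"tz":0,"rx":0,"ry":0,"rz":-0.057},
    {"tx":6.8,"ty":26,"tz":0,"rx":0,"ry":0,"rz":-0.057},
    {"tx":6.8,"ty":26,"tz":0,"rx":0,"ry":0,"rz":-0.057},
    {"tx":6.8,"ty":26,"tz":0,"rx":0,"ry":0,"rz":-0.057},
    {"tx":6.8,"ty":26,"tz":0,"rx":0,"ry":0,"rz":-0.057},
    {"tx":6.8,"ty":26,"tz":0,"rx":0,"ry":0,"rz":-0.057},
    {"tx":6.8,"ty":26,"tz":0,"rx":0,"ry":0,"rz":-0.057},
    {"tx":6.8,"ty":26,"tz":0,"rx":0,"ry":0,"rz":-0.057},
    {"tx":0,"ty":0,"tz":-20,"rx":0,"ry":0,"rz":0}
  ]
}}

```text
time: 20.65
tool_pos: [531.9, 291.4, 179.3]
tcp_rot: [-3.14, -0.002, 0.216]
contact_force: [-0.0, 0.2, -0.2]
grip_width: 92.1
finger_force: 0.0
```

Emit:
{"op": "carry_out", "data": {
  "plan": [
    {"tx":0,"ty":0,"tz":-10,"rx":0,"ry":0,"rz":0},
    {"tx":0,"ty":0,"tz":0,"rx":0,"ry":0,"rz":0},
    {"tx":0,"ty":0,"tz":0,"rx":0,"ry":0,"rz":0}
  ]
}}

```text
time: 20.95
tool_pos: [530.8, 287.6, 169.2]
tcp_rot: [3.141, 0.002, 0.214]
contact_force: [0.5, -0.3, 1.1]
grip_width: 92.1
finger_force: 0.0
```

Run:
```python
from h import *
snap('wrist','w4'); o=bot.get_obs(); print(o['tool_pos'],o['tcp_rot'],o['joint_positions'],o['time'])
```

```text
[531.19335287 287.76355983 169.89975802] [3.14143412e+00 9.22336082e-05 2.13917780e-01] [ 3.69745343e-01  5.32975811e-01  1.37921996e+00 -1.51010045e-04
  1.22951261e+00  1.72667443e+00] 21.0
```

View pics/w4.png

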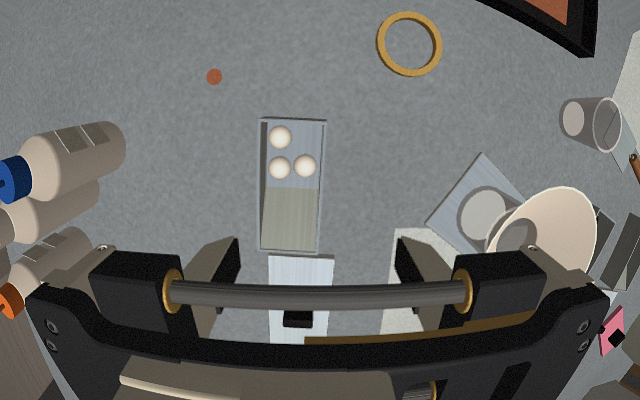

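The wrist view shows tin1 with its three stones. Its rim corners are at (261,118), (326,120), (318,254) and (258,250). The lid below it is clear of the tin, and the bottles are well to the left.

Run:
```python
from h import *
T=lambda p:(215+p[0]/3.3-.35,160+p[1]/3.3-.35)
def rep(n,P):
    P=np.array(P); x=(P[0]+P[1]-P[2]-P[3])/2; y=(P[0]-P[1]+P[3]-P[2])/2
    print(n,P.mean(0).round(1),'yaw',np.degrees(np.arctan2(x[1],x[0])).round(1),np.linalg.norm(x[:2]).round(1),np.linalg.norm(y[:2]).round(1))
w=[(261,118),(326,120),(318,254),(257,250)]
rep('Aw',[atz('w4',p,42) for p in w])
t={'A':[(40,98),(104,92),(123,226),(54,235)],'B':[(499,91),(561,98),(548,236),(481,230)],'C':[(669,76),(734,78),(736,214),(665,214)]}
for k in t: rep(k,[atz('t3',T(p),42) for p in t[k]])
print([tri([('t3',T(p)),('w4',q)])[0].round(0).tolist() for p,q in zip(t['A'],w)])
print('lids')
for k,p in dict(A=(117,323),B=(580,290),C=(724,307)).items(): print(k,atz('t3',T(p),42))
```

```text
Aw [526.  312.6  42. ] yaw 8.3 135.5 61.8
A [524.5 311.6  42. ] yaw 8.1 135.4 65.3
B [ 518.2 -119.2   42. ] yaw -8.1 137.1 62.7
C [ 534.  -292.9   42. ] yaw -3.4 135.0 65.7
[[588.0, 351.0, 45.0], [597.0, 292.0, 28.0], [462.0, 270.0, 37.0], [454.0, 335.0, 41.0]]
lids
A [368.31158626 272.76179772  42.        ]
B [ 395.01938373 -170.40482517   42.        ]
C [ 377.43687502 -306.55009999   42.        ]
```

Emit:
{"op": "carry_out", "data": {
  "plan": [
    {"tx":3,"ty":13,"tz":0,"rx":0,"ry":0,"rz":-0.033},
    {"tx":3,"ty":13.5,"tz":0,"rx":0,"ry":0,"rz":-0.034},
    {"tx":0,"ty":0,"tz":-30,"rx":0,"ry":0,"rz":0},
    {"tx":0,"ty":0,"tz":-30,"rx":0,"ry":0,"rz":0},
    {"tx":0,"ty":0,"tz":0,"rx":0,"ry":0,"rz":0},
    {"tx":0,"ty":0,"tz":0,"rx":0,"ry":0,"rz":0}
  ]
}}

```text
time: 21.6
tool_pos: [537.5, 314.6, 110.7]
tcp_rot: [-3.142, -0.0, 0.147]
contact_force: [0.7, 1.0, -0.4]
grip_width: 92.0
finger_force: 0.0
```

Emit:
{"op": "carry_out", "data": {
  "plan": [
    {"tx":0,"ty":0,"tz":-30,"rx":0,"ry":0,"rz":0},
    {"tx":0,"ty":0,"tz":-30,"rx":0,"ry":0,"rz":0},
    {"tx":0,"ty":0,"tz":-25,"rx":0,"ry":0,"rz":0},
    {"tx":0,"ty":0,"tz":-13,"rx":0,"ry":0,"rz":0},
    {"tx":0,"ty":0,"tz":0,"rx":0,"ry":0,"rz":0},
    {"tx":0,"ty":0,"tz":0,"rx":0,"ry":0,"rz":0}
  ]
}}

```text
time: 22.2
tool_pos: [538.3, 315.2, 13.6]
tcp_rot: [-3.141, -0.003, 0.147]
contact_force: [-0.1, 0.2, 0.6]
grip_width: 91.9
finger_force: 0.0
```

Emit:
{"op": "carry_out", "data": {
  "gripper": 1,
  "plan": [
    {"tx":0,"ty":0,"tz":0,"rx":0,"ry":0,"rz":0},
    {"tx":0,"ty":0,"tz":0,"rx":0,"ry":0,"rz":0},
    {"tx":0,"ty":0,"tz":0,"rx":0,"ry":0,"rz":0},
    {"tx":0,"ty":0,"tz":0,"rx":0,"ry":0,"rz":0},
    {"tx":0,"ty":0,"tz":0,"rx":0,"ry":0,"rz":0},
    {"tx":0,"ty":0,"tz":0,"rx":0,"ry":0,"rz":0},
    {"tx":0,"ty":0,"tz":0,"rx":0,"ry":0,"rz":0},
    {"tx":0,"ty":0,"tz":0,"rx":0,"ry":0,"rz":0}
  ]
}}

```text
time: 23.0
tool_pos: [537.3, 315.0, 12.2]
tcp_rot: [-3.141, -0.001, 0.148]
contact_force: [-1.6, 0.0, 5.6]
grip_width: 63.8
finger_force: 30.0
```

Emit:
{"op": "carry_out", "data": {
  "plan": [
    {"tx":0,"ty":0,"tz":10,"rx":0,"ry":0,"rz":0},
    {"tx":0,"ty":0,"tz":20,"rx":0,"ry":0,"rz":0},
    {"tx":0,"ty":0,"tz":30,"rx":0,"ry":0,"rz":0},
    {"tx":0,"ty":0,"tz":30,"rx":0,"ry":0,"rz":0},
    {"tx":0,"ty":0,"tz":30,"rx":0,"ry":0,"rz":0},
    {"tx":0,"ty":0,"tz":30,"rx":0,"ry":0,"rz":0},
    {"tx":0,"ty":0,"tz":30,"rx":0,"ry":0,"rz":0},
    {"tx":0,"ty":0,"tz":30,"rx":0,"ry":0,"rz":0},
    {"tx":0,"ty":0,"tz":20,"rx":0,"ry":0,"rz":0},
    {"tx":0,"ty":0,"tz":10,"rx":0,"ry":0,"rz":0},
    {"tx":0,"ty":0,"tz":0,"rx":0,"ry":0,"rz":0}
  ]
}}

```text
time: 24.1
tool_pos: [537.3, 314.8, 252.7]
tcp_rot: [-3.141, -0.002, 0.148]
contact_force: [0.5, 0.2, -2.9]
grip_width: 63.8
finger_force: 30.0
```

Emit:
{"op": "carry_out", "data": {
  "plan": [
    {"tx":-3.9,"ty":-10.3,"tz":0,"rx":0,"ry":0,"rz":0.07},
    {"tx":-3.9,"ty":-10.3,"tz":0,"rx":0,"ry":0,"rz":0.13},
    {"tx":-3.9,"ty":-10.3,"tz":0,"rx":0,"ry":0,"rz":0.13},
    {"tx":-3.9,"ty":-10.3,"tz":0,"rx":0,"ry":0,"rz":0.13},
    {"tx":-3.9,"ty":-10.3,"tz":0,"rx":0,"ry":0,"rz":0.13},
    {"tx":-3.9,"ty":-10.3,"tz":0,"rx":0,"ry":0,"rz":0.13},
    {"tx":-3.9,"ty":-10.3,"tz":0,"rx":0,"ry":0,"rz":0.13},
    {"tx":-3.9,"ty":-10.3,"tz":0,"rx":0,"ry":0,"rz":0.13},
    {"tx":-3.9,"ty":-10.3,"tz":0,"rx":0,"ry":0,"rz":0.13},
    {"tx":-3.9,"ty":-10.3,"tz":0,"rx":0,"ry":0,"rz":0.13},
    {"tx":-3.9,"ty":-10.3,"tz":0,"rx":0,"ry":0,"rz":0.13},
    {"tx":-3.9,"ty":-10.3,"tz":0,"rx":0,"ry":0,"rz":0.13}
  ]
}}

```text
time: 25.3
tool_pos: [489.2, 190.5, 249.9]
tcp_rot: [-3.138, 0.001, 1.653]
contact_force: [1.4, 0.3, -2.5]
grip_width: 63.8
finger_force: 30.0
```

Emit:
{"op": "carry_out", "data": {
  "plan": [
    {"tx":-3.9,"ty":-10.3,"tz":0,"rx":0,"ry":0,"rz":0.13},
    {"tx":-3.9,"ty":-10.3,"tz":0,"rx":0,"ry":0,"rz":0.13},
    {"tx":-3.9,"ty":-10.3,"tz":0,"rx":0,"ry":0,"rz":0.13},
    {"tx":-3.9,"ty":-10.3,"tz":0,"rx":0,"ry":0,"rz":0.13},
    {"tx":-3.9,"ty":-10.3,"tz":0,"rx":0,"ry":0,"rz":0.13},
    {"tx":-3.9,"ty":-10.3,"tz":0,"rx":0,"ry":0,"rz":0.13},
    {"tx":-3.9,"ty":-10.3,"tz":0,"rx":0,"ry":0,"rz":0.13},
    {"tx":-3.9,"ty":-10.3,"tz":0,"rx":0,"ry":0,"rz":0.13},
    {"tx":-3.9,"ty":-10.3,"tz":0,"rx":0,"ry":0,"rz":0.13},
    {"tx":-3.9,"ty":-10.3,"tz":0,"rx":0,"ry":0,"rz":0.13},
    {"tx":-3.9,"ty":-10.3,"tz":0,"rx":0,"ry":0,"rz":0.13},
    {"tx":-3.9,"ty":-10.3,"tz":0,"rx":0,"ry":0,"rz":0.07}
  ]
}}

```text
time: 26.5
tool_pos: [442.3, 67.2, 250.1]
tcp_rot: [3.141, -0.003, -3.131]
contact_force: [-0.1, 0.7, -1.9]
grip_width: 64.2
finger_force: 30.0
```

Emit:
{"op": "carry_out", "data": {
  "plan": [
    {"tx":0,"ty":0,"tz":0,"rx":0,"ry":0,"rz":0},
    {"tx":0,"ty":0,"tz":0,"rx":0,"ry":0,"rz":0},
    {"tx":0,"ty":0,"tz":0,"rx":0,"ry":0,"rz":0}
  ]
}}

```text
time: 26.8
tool_pos: [443.3, 68.0, 251.2]
tcp_rot: [3.141, -0.001, -3.137]
contact_force: [-1.2, -0.3, -2.5]
grip_width: 63.7
finger_force: 30.0
```

Run:
```python
from h import *
o=bot.get_obs(); print(o['tool_pos'],o['tcp_rot'],o['joint_positions'],o['time'],o['finger_force'])
snap('top','t5'); snap('scene','s5')
```

```text
[443.32204421  67.95600414 251.20034838] [ 3.14122698e+00 -1.04365562e-03 -3.13689961e+00] [-1.93212205e-02  1.81018541e-01  1.67533684e+00  3.54773403e-04
  1.28628942e+00 -1.59491016e+00] 26.8 29.99818056821823
```

Emit:
{"op": "carry_out", "data": {
  "plan": [
    {"tx":-0.5,"ty":6.5,"tz":-10,"rx":0,"ry":0,"rz":0},
    {"tx":-0.5,"ty":6.5,"tz":-25,"rx":0,"ry":0,"rz":0},
    {"tx":0,"ty":0,"tz":-25,"rx":0,"ry":0,"rz":0},
    {"tx":0,"ty":0,"tz":-20,"rx":0,"ry":0,"rz":0},
    {"tx":0,"ty":0,"tz":-11,"rx":0,"ry":0,"rz":0},
    {"tx":0,"ty":0,"tz":0,"rx":0,"ry":0,"rz":0},
    {"tx":0,"ty":0,"tz":0,"rx":0,"ry":0,"rz":0}
  ]
}}

```text
time: 27.6
tool_pos: [442.8, 80.8, 161.1]
tcp_rot: [3.141, 0.001, -3.136]
contact_force: [-0.0, -0.2, -2.0]
grip_width: 63.8
finger_force: 30.0
```

Run:
```python
from h import *
def tcp(t):
    th=np.radians(t); zl=190-22*min(t,30)/30
    return np.array([522-(80*np.cos(th)+30*np.sin(th)), zl+80*np.sin(th)-30*np.cos(th)])
for a,b in((0,30),(30,48),(48,63)):
    k=np.linspace(a,b,13 if b<63 else 11); print([(tcp(k[i+1])-tcp(k[i])).round(1).tolist() for i in range(len(k)-1)],np.radians(k[1]-k[0]),tcp(b))
im=cv2.imread('pics/s5.png'); cv2.imwrite('pics/s5c.png',cv2.resize(im[60:320,180:460],(646,600)))
o=bot.get_obs(); print(o['tool_pos'],o['tcp_rot'])
```

```text
[[-1.2, 1.7], [-1.1, 1.7], [-0.9, 1.8], [-0.8, 1.8], [-0.6, 1.8], [-0.4, 1.9], [-0.3, 1.9], [-0.1, 1.9], [0.0, 1.9], [0.2, 1.9], [0.4, 1.9], [0.5, 1.9]] 0.04363323129985824 [437.7179677  182.01923789]
[[0.4, 2.2], [0.5, 2.2], [0.5, 2.2], [0.6, 2.2], [0.6, 2.1], [0.7, 2.1], [0.7, 2.1], [0.8, 2.1], [0.8, 2.1], [0.9, 2.0], [1.0, 2.0], [1.0, 2.0]] 0.026179938779914945 [446.17520673 207.37766785]
[[1.1, 2.0], [1.1, 1.9], [1.2, 1.9], [1.2, 1.9], [1.3, 1.9], [1.3, 1.8], [1.4, 1.8], [1.4, 1.7], [1.4, 1.7], [1.5, 1.7]] 0.026179938779914945 [458.9505643  225.66080694]
[442.83122272  80.76264964 161.11792287] [ 3.14148854e+00  6.16522514e-04 -3.13551599e+00]
```

View pics/s5c.png

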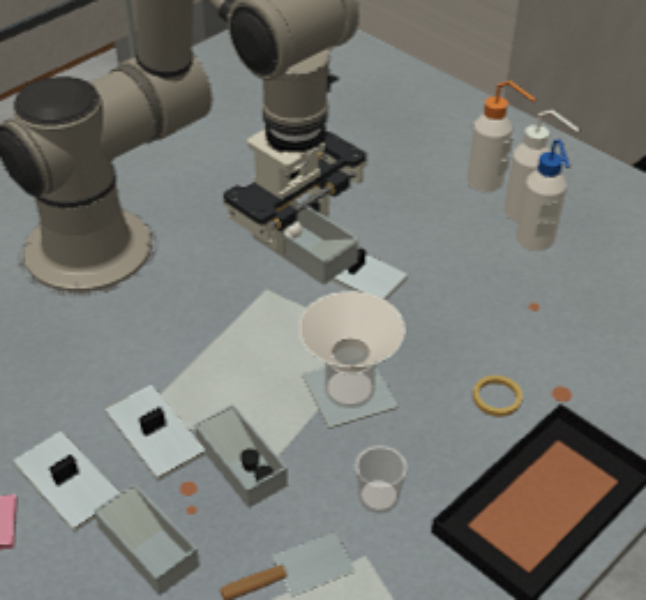

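The scene picture shows tin1 held level at (310,240) with its ramp end facing the funnel at (352,330), and the bystanders in place. Now I'll tip it.

Emit:
{"op": "carry_out", "data": {
  "plan": [
    {"tx":-1.2,"ty":0,"tz":1.7,"rx":0,"ry":0.0436,"rz":0},
    {"tx":-1.1,"ty":0,"tz":1.7,"rx":0,"ry":0.0436,"rz":0},
    {"tx":-0.9,"ty":0,"tz":1.8,"rx":0,"ry":0.0436,"rz":0},
    {"tx":-0.8,"ty":0,"tz":1.8,"rx":0,"ry":0.0436,"rz":0},
    {"tx":-0.6,"ty":0,"tz":1.8,"rx":0,"ry":0.0436,"rz":0},
    {"tx":-0.4,"ty":0,"tz":1.9,"rx":0,"ry":0.0436,"rz":0},
    {"tx":-0.3,"ty":0,"tz":1.9,"rx":0,"ry":0.0436,"rz":0},
    {"tx":-0.1,"ty":0,"tz":1.9,"rx":0,"ry":0.0436,"rz":0},
    {"tx":0,"ty":0,"tz":1.9,"rx":0,"ry":0.0436,"rz":0},
    {"tx":0.2,"ty":0,"tz":1.9,"rx":0,"ry":0.0436,"rz":0},
    {"tx":0.4,"ty":0,"tz":1.9,"rx":0,"ry":0.0436,"rz":0},
    {"tx":0.5,"ty":0,"tz":1.9,"rx":0,"ry":0.0436,"rz":0}
  ]
}}

```text
time: 28.8
tool_pos: [439.2, 80.6, 183.9]
tcp_rot: [3.138, -0.521, -3.135]
contact_force: [0.4, 0.4, -2.8]
grip_width: 63.6
finger_force: 30.0
```

Run:
```python
from h import *
o=bot.get_obs(); print(o['tool_pos'],o['tcp_rot'],o['joint_positions'],o['contact_force'],o['finger_force'])
```

```text
[439.18988901  80.60637857 183.92486981] [ 3.13813675 -0.52142408 -3.13487983] [ 0.0069755   0.55756272  1.41942035  0.0036107   1.68603211 -1.57015339] [ 0.35753915  0.44624975 -2.79970878] 29.998033046722412
```

Emit:
{"op": "carry_out", "data": {
  "plan": [
    {"tx":0.4,"ty":0,"tz":2.2,"rx":0,"ry":0.0262,"rz":0},
    {"tx":0.5,"ty":0,"tz":2.2,"rx":0,"ry":0.0262,"rz":0},
    {"tx":0.5,"ty":0,"tz":2.2,"rx":0,"ry":0.0262,"rz":0},
    {"tx":0.6,"ty":0,"tz":2.2,"rx":0,"ry":0.0262,"rz":0},
    {"tx":0.6,"ty":0,"tz":2.1,"rx":0,"ry":0.0262,"rz":0},
    {"tx":0.7,"ty":0,"tz":2.1,"rx":0,"ry":0.0262,"rz":0},
    {"tx":0.7,"ty":0,"tz":2.1,"rx":0,"ry":0.0262,"rz":0},
    {"tx":0.8,"ty":0,"tz":2.1,"rx":0,"ry":0.0262,"rz":0},
    {"tx":0.8,"ty":0,"tz":2.1,"rx":0,"ry":0.0262,"rz":0},
    {"tx":0.9,"ty":0,"tz":2,"rx":0,"ry":0.0262,"rz":0},
    {"tx":1,"ty":0,"tz":2,"rx":0,"ry":0.0262,"rz":0},
    {"tx":1,"ty":0,"tz":2,"rx":0,"ry":0.0262,"rz":0}
  ]
}}

```text
time: 30.0
tool_pos: [447.6, 80.6, 209.0]
tcp_rot: [3.135, -0.835, -3.133]
contact_force: [1.0, -0.3, -0.8]
grip_width: 63.8
finger_force: 30.0
```

Emit:
{"op": "carry_out", "data": {
  "plan": [
    {"tx":1.1,"ty":0,"tz":2,"rx":0,"ry":0.0262,"rz":0},
    {"tx":1.1,"ty":0,"tz":1.9,"rx":0,"ry":0.0262,"rz":0},
    {"tx":1.2,"ty":0,"tz":1.9,"rx":0,"ry":0.0262,"rz":0},
    {"tx":1.2,"ty":0,"tz":1.9,"rx":0,"ry":0.0262,"rz":0},
    {"tx":1.3,"ty":0,"tz":1.9,"rx":0,"ry":0.0262,"rz":0},
    {"tx":1.3,"ty":0,"tz":1.8,"rx":0,"ry":0.0262,"rz":0},
    {"tx":1.4,"ty":0,"tz":1.8,"rx":0,"ry":0.0262,"rz":0},
    {"tx":1.4,"ty":0,"tz":1.7,"rx":0,"ry":0.0262,"rz":0},
    {"tx":1.4,"ty":0,"tz":1.7,"rx":0,"ry":0.0262,"rz":0},
    {"tx":1.5,"ty":0,"tz":1.7,"rx":0,"ry":0.0262,"rz":0},
    {"tx":0,"ty":0,"tz":0,"rx":0,"ry":0,"rz":0},
    {"tx":0,"ty":0,"tz":0,"rx":0,"ry":0,"rz":0}
  ]
}}

```text
time: 31.2
tool_pos: [459.6, 80.6, 226.2]
tcp_rot: [3.13, -1.1, -3.128]
contact_force: [-0.3, 0.0, -1.8]
grip_width: 64.1
finger_force: 30.0
```

Emit:
{"op": "carry_out", "data": {
  "plan": [
    {"tx":0,"ty":0,"tz":0,"rx":0,"ry":0,"rz":0},
    {"tx":0,"ty":0,"tz":0,"rx":0,"ry":0,"rz":0},
    {"tx":0,"ty":0,"tz":0,"rx":0,"ry":0,"rz":0},
    {"tx":0,"ty":0,"tz":0,"rx":0,"ry":0,"rz":0},
    {"tx":0,"ty":0,"tz":0,"rx":0,"ry":0,"rz":0},
    {"tx":0,"ty":0,"tz":0,"rx":0,"ry":0,"rz":0}
  ]
}}

```text
time: 31.8
tool_pos: [459.5, 80.6, 226.5]
tcp_rot: [3.13, -1.099, -3.128]
contact_force: [-0.1, 0.7, -1.6]
grip_width: 64.2
finger_force: 30.0
```

Run:
```python
from h import *
o=bot.get_obs(); print(o['tool_pos'],o['tcp_rot'],o['contact_force'],o['finger_force'])
a=cv2.cvtColor(snap('scene','s6'),cv2.COLOR_RGB2BGR); b=cv2.cvtColor(snap('wrist','w6'),cv2.COLOR_RGB2BGR)
c=np.zeros((600,800,3),np.uint8); c[:600,:400]=cv2.resize(a[110:260,270:370],(400,600)); c[:250,400:]=cv2.resize(b,(400,250))
cv2.imwrite('pics/c6.png',c)
```

```text
[459.5327132   80.56022298 226.49045469] [ 3.12973099 -1.0994007  -3.12836984] [-0.07991142  0.72890695 -1.62453577] 29.998340606689453
```

View pics/c6.png

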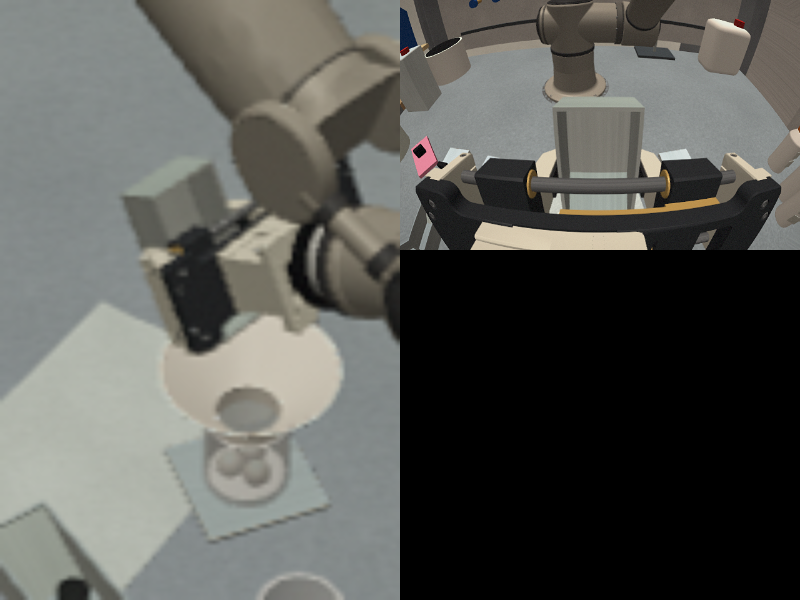

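The pour worked: three stones lie on the jar floor at crop (228–262, 460–470), and the wrist view shows the tin empty. I'll level the tin and take it back.

Emit:
{"op": "carry_out", "data": {
  "plan": [
    {"tx":-1.5,"ty":0,"tz":2,"rx":0,"ry":-0.1,"rz":0},
    {"tx":-1.5,"ty":0,"tz":2,"rx":0,"ry":-0.1,"rz":0},
    {"tx":-1.5,"ty":0,"tz":2,"rx":0,"ry":-0.1,"rz":0},
    {"tx":-1.5,"ty":0,"tz":2,"rx":0,"ry":-0.1,"rz":0},
    {"tx":-1.5,"ty":0,"tz":2,"rx":0,"ry":-0.1,"rz":0},
    {"tx":-1.5,"ty":0,"tz":2,"rx":0,"ry":-0.1,"rz":0},
    {"tx":-1.5,"ty":0,"tz":2,"rx":0,"ry":-0.1,"rz":0},
    {"tx":-1.5,"ty":0,"tz":2,"rx":0,"ry":-0.1,"rz":0},
    {"tx":-1.5,"ty":0,"tz":2,"rx":0,"ry":-0.1,"rz":0},
    {"tx":-1.5,"ty":0,"tz":2,"rx":0,"ry":-0.1,"rz":0},
    {"tx":-1.5,"ty":0,"tz":2,"rx":0,"ry":-0.1,"rz":0}
  ]
}}

```text
time: 33.0
tool_pos: [442.6, 80.6, 249.0]
tcp_rot: [3.142, 0.004, -3.136]
contact_force: [-1.0, 0.2, -2.0]
grip_width: 63.5
finger_force: 30.0
```

Emit:
{"op": "carry_out", "data": {
  "plan": [
    {"tx":5.9,"ty":19.2,"tz":0,"rx":0,"ry":0,"rz":0.0117},
    {"tx":5.9,"ty":19.2,"tz":0,"rx":0,"ry":0,"rz":0.0117},
    {"tx":5.9,"ty":19.2,"tz":0,"rx":0,"ry":0,"rz":0.0117},
    {"tx":5.9,"ty":19.2,"tz":0,"rx":0,"ry":0,"rz":0.0117},
    {"tx":5.9,"ty":19.2,"tz":0,"rx":0,"ry":0,"rz":0.0117},
    {"tx":5.9,"ty":19.2,"tz":0,"rx":0,"ry":0,"rz":0.0117},
    {"tx":5.9,"ty":19.2,"tz":0,"rx":0,"ry":0,"rz":0.0117},
    {"tx":5.9,"ty":19.2,"tz":0,"rx":0,"ry":0,"rz":0.0117},
    {"tx":5.9,"ty":19.2,"tz":0,"rx":0,"ry":0,"rz":0.0117},
    {"tx":5.9,"ty":19.2,"tz":0,"rx":0,"ry":0,"rz":0.0117},
    {"tx":5.9,"ty":19.2,"tz":0,"rx":0,"ry":0,"rz":0.0117},
    {"tx":5.9,"ty":19.2,"tz":0,"rx":0,"ry":0,"rz":0.0117}
  ]
}}

```text
time: 34.2
tool_pos: [513.5, 311.5, 248.3]
tcp_rot: [-3.141, -0.001, -2.995]
contact_force: [0.2, -0.5, -1.9]
grip_width: 64.0
finger_force: 30.0
```

Emit:
{"op": "carry_out", "data": {
  "plan": [
    {"tx":0,"ty":0,"tz":0,"rx":0,"ry":0,"rz":0},
    {"tx":0,"ty":0,"tz":-30,"rx":0,"ry":0,"rz":0},
    {"tx":0,"ty":0,"tz":-30,"rx":0,"ry":0,"rz":0},
    {"tx":0,"ty":0,"tz":-30,"rx":0,"ry":0,"rz":0},
    {"tx":0,"ty":0,"tz":-30,"rx":0,"ry":0,"rz":0},
    {"tx":0,"ty":0,"tz":-30,"rx":0,"ry":0,"rz":0},
    {"tx":0,"ty":0,"tz":0,"rx":0,"ry":0,"rz":0},
    {"tx":0,"ty":0,"tz":0,"rx":0,"ry":0,"rz":0}
  ]
}}

```text
time: 35.0
tool_pos: [513.8, 310.5, 98.9]
tcp_rot: [-3.141, -0.0, -2.996]
contact_force: [0.1, -0.4, -0.8]
grip_width: 63.8
finger_force: 30.0
```

Run:
```python
from h import *
o=bot.get_obs(); print(o['tool_pos'],o['tcp_rot'],o['contact_force'],o['joint_positions'])
snap('top','t7'); print(o['time'])
```

```text
[513.78346369 310.47534398  98.94474231] [-3.14132718e+00 -4.08544713e-04 -2.99562679e+00] [ 0.07074408 -0.35871501 -0.77809472] [ 4.16033685e-01  5.99262056e-01  1.47498881e+00 -1.67616122e-04
  1.06780636e+00 -1.30064773e+00]
35.0
```

Emit:
{"op": "carry_out", "data": {
  "plan": [
    {"tx":0,"ty":0,"tz":-30,"rx":0,"ry":0,"rz":0},
    {"tx":0,"ty":0,"tz":-30,"rx":0,"ry":0,"rz":0},
    {"tx":0,"ty":0,"tz":-15,"rx":0,"ry":0,"rz":0},
    {"tx":0,"ty":0,"tz":-6,"rx":0,"ry":0,"rz":0},
    {"tx":0,"ty":0,"tz":-3,"rx":0,"ry":0,"rz":0},
    {"tx":0,"ty":0,"tz":-2,"rx":0,"ry":0,"rz":0},
    {"tx":0,"ty":0,"tz":0,"rx":0,"ry":0,"rz":0}
  ]
}}

```text
time: 35.75
tool_pos: [514.5, 311.3, 13.6]
tcp_rot: [3.141, 0.002, -2.995]
contact_force: [0.4, 0.0, -2.1]
grip_width: 63.7
finger_force: 30.0
```

Emit:
{"op": "carry_out", "data": {
  "gripper": 0,
  "plan": [
    {"tx":0,"ty":0,"tz":0,"rx":0,"ry":0,"rz":0},
    {"tx":0,"ty":0,"tz":0,"rx":0,"ry":0,"rz":0},
    {"tx":0,"ty":0,"tz":0,"rx":0,"ry":0,"rz":0},
    {"tx":0,"ty":0,"tz":0,"rx":0,"ry":0,"rz":0},
    {"tx":0,"ty":0,"tz":0,"rx":0,"ry":0,"rz":0},
    {"tx":0,"ty":0,"tz":20,"rx":0,"ry":0,"rz":0},
    {"tx":0,"ty":0,"tz":40,"rx":0,"ry":0,"rz":0},
    {"tx":0,"ty":0,"tz":40,"rx":0,"ry":0,"rz":0},
    {"tx":0,"ty":0,"tz":40,"rx":0,"ry":0,"rz":0},
    {"tx":0,"ty":0,"tz":20,"rx":0,"ry":0,"rz":0}
  ]
}}

```text
time: 36.75
tool_pos: [515.0, 311.5, 176.5]
tcp_rot: [3.14, 0.006, -2.995]
contact_force: [1.0, 0.1, 0.1]
grip_width: 91.8
finger_force: 0.0
```

Run:
```python
from h import *
o=bot.get_obs(); print(o['tool_pos'],o['tcp_rot'])
snap('wrist','w8'); snap('top','t8')
b=cv2.imread('pics/w8.png'); a=cv2.imread('pics/t8.png')
c=np.zeros((596,792,3),np.uint8); c[:250]=cv2.resize(a[160:252,215:455],(792,304),interpolation=cv2.INTER_CUBIC)[:250]
c[250:,:]=cv2.resize(b[0:240,100:600],(721,346),interpolation=cv2.INTER_CUBIC)[:, :].copy() if False else np.pad(cv2.resize(b[0:240,100:600],(721,346),interpolation=cv2.INTER_CUBIC),((0,0),(0,71),(0,0)))
cv2.imwrite('pics/c8.png',c)
```

```text
[515.0224712  311.54647849 176.47850034] [ 3.14000593  0.00574532 -2.99514033]
```

View pics/c8.png

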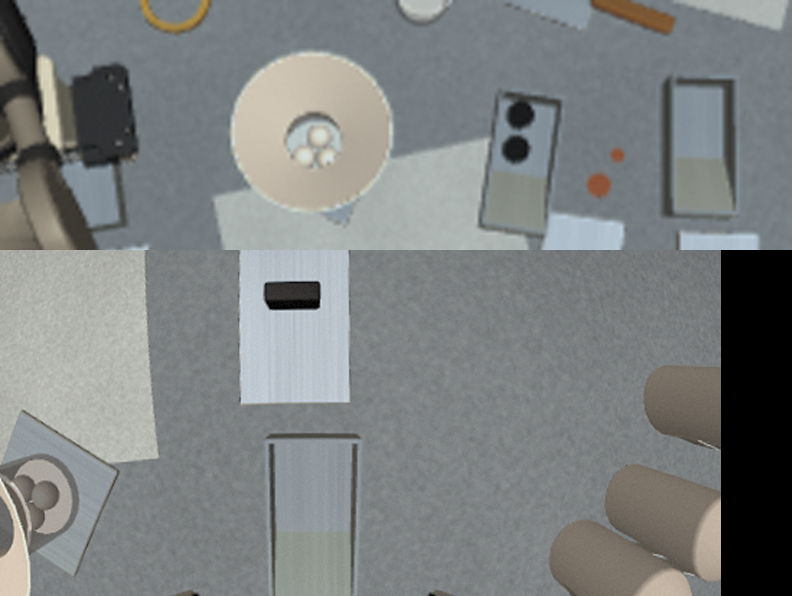

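The picture shows three stones in the jar through the funnel throat and tin1 empty, both stoppers still in tin2, and lid 1 with its near-edge corners at crop (241,404) and (350,403). I'll measure lid 1 against tin1.

```bash
cat >> h.py <<'E'
def edge(f,a,b,z,L):
    # mid of the edge a-b, then L mm from it, perpendicular, direction away (sign of L)
    P,Q=atz(f,a,z),atz(f,b,z); e=(Q-P)[:2]; w=np.linalg.norm(e); n=np.array([-e[1],e[0]])/w
    return ((P+Q)[:2]/2+L*n).round(1), round(w,1), np.degrees(np.arctan2(n[1],n[0])).round(1)
E
python3 - <<'E'
from h import *
W=lambda p:(100+(p[0]+.5)/1.442-.5,(p[1]-250+.5)/1.442-.5)
print('lid',edge('w8',W((240.5,403.5)),W((350,402.5)),12,75),edge('w8',W((240.5,403.5)),W((350,402.5)),12,-75))
print('tin',edge('w8',W((266,437)),W((360.5,436.5)),42,-68),edge('w8',W((266,437)),W((360.5,436.5)),42,68))
for p in [(264,283),(320,282),(320,300),(264,302)]: print(atz('w8',W(p),44).round(1))
T=lambda p:(215+p[0]/3.3-.35,160+p[1]/3.3-.35)
print('fun',atz('t8',T((311,132)),136))
E
```

```text
lid (array([364.4, 275.5]), np.float64(78.0), np.float64(-171.6)) (array([512.8, 297.4]), np.float64(78.0), np.float64(-171.6))
tin (array([525.5, 312.5]), np.float64(61.6), np.float64(-171.4)) (array([391. , 292.2]), np.float64(61.6), np.float64(-171.4))
[362.2 256.7  44. ]
[357.  291.8  44. ]
[369.1 293.6  44. ]
[375.  258.7  44. ]
fun [534.96854193  82.05493736 136.        ]
```

Emit:
{"op": "carry_out", "data": {
  "plan": [
    {"tx":-12.5,"ty":-3,"tz":0,"rx":0,"ry":0,"rz":-0.131},
    {"tx":-12.5,"ty":-3,"tz":0,"rx":0,"ry":0,"rz":-0.131},
    {"tx":-12.5,"ty":-3,"tz":0,"rx":0,"ry":0,"rz":-0.131},
    {"tx":-12.5,"ty":-3,"tz":0,"rx":0,"ry":0,"rz":-0.131},
    {"tx":-12.5,"ty":-3,"tz":0,"rx":0,"ry":0,"rz":-0.131},
    {"tx":-12.5,"ty":-3,"tz":0,"rx":0,"ry":0,"rz":-0.131},
    {"tx":-12.5,"ty":-3,"tz":0,"rx":0,"ry":0,"rz":-0.131},
    {"tx":-12.5,"ty":-3,"tz":0,"rx":0,"ry":0,"rz":-0.131},
    {"tx":-12.5,"ty":-3,"tz":0,"rx":0,"ry":0,"rz":-0.131},
    {"tx":-12.5,"ty":-3,"tz":0,"rx":0,"ry":0,"rz":-0.131},
    {"tx":-12.5,"ty":-3,"tz":0,"rx":0,"ry":0,"rz":-0.131},
    {"tx":-12.5,"ty":-3,"tz":0,"rx":0,"ry":0,"rz":-0.131}
  ]
}}

```text
time: 38.05
tool_pos: [362.6, 274.4, 171.0]
tcp_rot: [-3.139, 0.001, 1.711]
contact_force: [0.6, 0.1, 0.3]
grip_width: 91.8
finger_force: 0.0
```

Emit:
{"op": "carry_out", "data": {
  "plan": [
    {"tx":0,"ty":0,"tz":-20,"rx":0,"ry":0,"rz":0},
    {"tx":0,"ty":0,"tz":-30,"rx":0,"ry":0,"rz":0},
    {"tx":0,"ty":0,"tz":-30,"rx":0,"ry":0,"rz":0},
    {"tx":0,"ty":0,"tz":0,"rx":0,"ry":0,"rz":0},
    {"tx":0,"ty":0,"tz":0,"rx":0,"ry":0,"rz":0}
  ]
}}

```text
time: 38.55
tool_pos: [363.3, 274.7, 92.0]
tcp_rot: [-3.139, 0.001, 1.716]
contact_force: [-0.1, -0.4, -0.4]
grip_width: 92.1
finger_force: 0.0
```

Emit:
{"op": "carry_out", "data": {
  "plan": [
    {"tx":1,"ty":0.8,"tz":-30,"rx":0,"ry":0,"rz":0},
    {"tx":0,"ty":0,"tz":-25,"rx":0,"ry":0,"rz":0},
    {"tx":0,"ty":0,"tz":-12,"rx":0,"ry":0,"rz":0},
    {"tx":0,"ty":0,"tz":-5,"rx":0,"ry":0,"rz":0},
    {"tx":0,"ty":0,"tz":0,"rx":0,"ry":0,"rz":0}
  ]
}}

```text
time: 39.05
tool_pos: [365.3, 276.0, 21.0]
tcp_rot: [3.141, 0.0, 1.716]
contact_force: [0.3, 0.8, -0.4]
grip_width: 91.4
finger_force: 0.0
```

Emit:
{"op": "carry_out", "data": {
  "gripper": 1,
  "plan": [
    {"tx":0,"ty":0,"tz":0,"rx":0,"ry":0,"rz":0},
    {"tx":0,"ty":0,"tz":0,"rx":0,"ry":0,"rz":0},
    {"tx":0,"ty":0,"tz":0,"rx":0,"ry":0,"rz":0},
    {"tx":0,"ty":0,"tz":0,"rx":0,"ry":0,"rz":0},
    {"tx":0,"ty":0,"tz":0,"rx":0,"ry":0,"rz":0},
    {"tx":0,"ty":0,"tz":0,"rx":0,"ry":0,"rz":0},
    {"tx":0,"ty":0,"tz":0,"rx":0,"ry":0,"rz":0},
    {"tx":0,"ty":0,"tz":0,"rx":0,"ry":0,"rz":0},
    {"tx":0,"ty":0,"tz":0,"rx":0,"ry":0,"rz":0},
    {"tx":0,"ty":0,"tz":0,"rx":0,"ry":0,"rz":0},
    {"tx":0,"ty":0,"tz":0,"rx":0,"ry":0,"rz":0},
    {"tx":0,"ty":0,"tz":0,"rx":0,"ry":0,"rz":0}
  ]
}}

```text
time: 40.25
tool_pos: [364.9, 275.8, 20.4]
tcp_rot: [3.141, 0.0, 1.716]
contact_force: [0.2, 0.5, -1.4]
grip_width: 13.6
finger_force: 30.0
```

Emit:
{"op": "carry_out", "data": {
  "plan": [
    {"tx":0,"ty":0,"tz":0,"rx":0,"ry":0,"rz":0},
    {"tx":0,"ty":0,"tz":20,"rx":0,"ry":0,"rz":0},
    {"tx":0,"ty":0,"tz":30,"rx":0,"ry":0,"rz":0},
    {"tx":0,"ty":0,"tz":30,"rx":0,"ry":0,"rz":0},
    {"tx":21,"ty":5,"tz":0,"rx":0,"ry":0,"rz":0},
    {"tx":30,"ty":7,"tz":0,"rx":0,"ry":0,"rz":0},
    {"tx":30,"ty":7,"tz":0,"rx":0,"ry":0,"rz":0},
    {"tx":30,"ty":7,"tz":0,"rx":0,"ry":0,"rz":0},
    {"tx":30,"ty":7,"tz":0,"rx":0,"ry":0,"rz":0},
    {"tx":20,"ty":4,"tz":0,"rx":0,"ry":0,"rz":0},
    {"tx":0,"ty":0,"tz":0,"rx":0,"ry":0,"rz":0},
    {"tx":0,"ty":0,"tz":0,"rx":0,"ry":0,"rz":0}
  ]
}}

```text
time: 41.45
tool_pos: [525.1, 312.4, 99.7]
tcp_rot: [-3.14, 0.001, 1.716]
contact_force: [-0.6, 0.2, -1.9]
grip_width: 13.8
finger_force: 30.0
```

Emit:
{"op": "carry_out", "data": {
  "plan": [
    {"tx":0.5,"ty":0.3,"tz":-20,"rx":0,"ry":0,"rz":0},
    {"tx":0,"ty":0,"tz":-12,"rx":0,"ry":0,"rz":0},
    {"tx":0,"ty":0,"tz":-6,"rx":0,"ry":0,"rz":0},
    {"tx":0,"ty":0,"tz":-4,"rx":0,"ry":0,"rz":0},
    {"tx":0,"ty":0,"tz":-2,"rx":0,"ry":0,"rz":0},
    {"tx":0,"ty":0,"tz":0,"rx":0,"ry":0,"rz":0}
  ]
}}

```text
time: 42.05
tool_pos: [526.3, 313.1, 56.6]
tcp_rot: [3.141, 0.0, 1.716]
contact_force: [-0.7, 0.5, -0.5]
grip_width: 14.0
finger_force: 30.0
```

Run:
```python
from h import *
o=bot.get_obs(); print(o['tool_pos'],o['contact_force'],o['moment'])
snap('scene','s9')
```

```text
[526.31649893 313.08717242  56.5722322 ] [-0.74152179  0.4525757  -0.52143967] [-0.12976584  0.07139491 -0.02793774]
```

Emit:
{"op": "carry_out", "data": {
  "gripper": 0,
  "plan": [
    {"tx":0,"ty":0,"tz":0,"rx":0,"ry":0,"rz":0},
    {"tx":0,"ty":0,"tz":0,"rx":0,"ry":0,"rz":0},
    {"tx":0,"ty":0,"tz":0,"rx":0,"ry":0,"rz":0},
    {"tx":0,"ty":0,"tz":0,"rx":0,"ry":0,"rz":0},
    {"tx":0,"ty":0,"tz":0,"rx":0,"ry":0,"rz":0},
    {"tx":0,"ty":0,"tz":20,"rx":0,"ry":0,"rz":0},
    {"tx":0,"ty":0,"tz":40,"rx":0,"ry":0,"rz":0},
    {"tx":0,"ty":0,"tz":40,"rx":0,"ry":0,"rz":0},
    {"tx":0,"ty":0,"tz":40,"rx":0,"ry":0,"rz":0},
    {"tx":0,"ty":0,"tz":10,"rx":0,"ry":0,"rz":0}
  ]
}}

```text
time: 43.1
tool_pos: [528.2, 313.9, 211.8]
tcp_rot: [3.133, -0.002, 1.716]
contact_force: [0.7, 0.4, -0.3]
grip_width: 89.0
finger_force: 0.0
```

Emit:
{"op": "carry_out", "data": {
  "plan": [
    {"tx":-5,"ty":-33,"tz":0,"rx":0,"ry":0,"rz":-0.024},
    {"tx":-5,"ty":-33,"tz":0,"rx":0,"ry":0,"rz":-0.024},
    {"tx":-5,"ty":-33,"tz":0,"rx":0,"ry":0,"rz":-0.024},
    {"tx":-5,"ty":-33,"tz":0,"rx":0,"ry":0,"rz":-0.024},
    {"tx":-5,"ty":-33,"tz":0,"rx":0,"ry":0,"rz":-0.024},
    {"tx":-5,"ty":-33,"tz":0,"rx":0,"ry":0,"rz":-0.024},
    {"tx":-5,"ty":-33,"tz":0,"rx":0,"ry":0,"rz":-0.024},
    {"tx":-5,"ty":-33,"tz":0,"rx":0,"ry":0,"rz":-0.024},
    {"tx":-5,"ty":-33,"tz":0,"rx":0,"ry":0,"rz":-0.024},
    {"tx":-5,"ty":-33,"tz":0,"rx":0,"ry":0,"rz":-0.024},
    {"tx":-5,"ty":-33,"tz":0,"rx":0,"ry":0,"rz":-0.024},
    {"tx":-5,"ty":-33,"tz":0,"rx":0,"ry":0,"rz":-0.024}
  ]
}}

```text
time: 44.3
tool_pos: [465.6, -84.1, 205.9]
tcp_rot: [-3.141, 0.0, 1.427]
contact_force: [-0.1, 0.9, 0.2]
grip_width: 91.9
finger_force: 0.0
```

Emit:
{"op": "carry_out", "data": {
  "plan": [
    {"tx":-20,"ty":-30,"tz":0,"rx":0,"ry":0,"rz":0},
    {"tx":-20,"ty":-30,"tz":0,"rx":0,"ry":0,"rz":0},
    {"tx":0,"ty":-10,"tz":0,"rx":0,"ry":0,"rz":0},
    {"tx":0,"ty":0,"tz":0,"rx":0,"ry":0,"rz":0},
    {"tx":0,"ty":0,"tz":0,"rx":0,"ry":0,"rz":0}
  ]
}}

```text
time: 44.8
tool_pos: [426.6, -152.4, 206.2]
tcp_rot: [-3.141, -0.0, 1.428]
contact_force: [-0.5, 0.4, -1.4]
grip_width: 91.9
finger_force: 0.0
```

Run:
```python
from h import *
o=bot.get_obs(); print(o['tool_pos'],o['tcp_rot'],o['time'])
snap('wrist','w10'); snap('top','t10')
b=cv2.imread('pics/w10.png'); a=cv2.imread('pics/t10.png')
c=np.zeros((600,800,3),np.uint8); c[:450]=cv2.resize(b[:270,80:560],(800,450),interpolation=cv2.INTER_CUBIC)
c[450:,:240]=cv2.resize(a[170:245,200:320],(240,150)); cv2.imwrite('pics/c10.png',c)
```

```text
[ 426.63953518 -152.42328284  206.19341295] [-3.14148460e+00 -1.85550887e-04  1.42773531e+00] 44.8
```

View pics/c10.png

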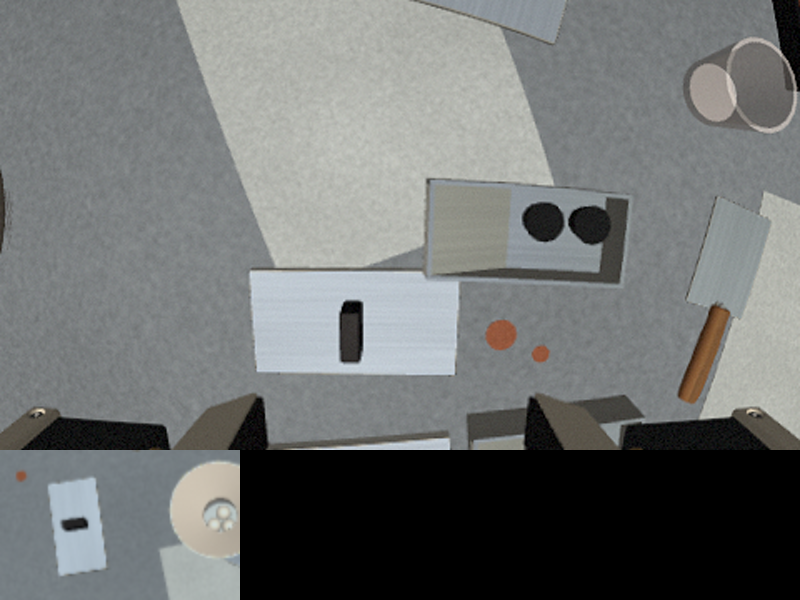

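Lid 2 has been knocked right up beside tin2: its corners are (250,270), (257,371), (455,375) and (459,282), and the block is at (350,330). Tin2's rim corners are (429,179), (632,194), (621,285) and (424,278), with both stoppers inside. In the inset, lid 1 looks seated on tin1.

Run:
```python
from h import *
W=lambda p:(80+(p[0]+.5)/1.6667-.5,(p[1]+.5)/1.6667-.5)
T=lambda p:(200+p[0]/2,170+(p[1]-450)/2)
def rep(n,P):
    P=np.array(P); x=(P[0]+P[1]-P[2]-P[3])/2; y=(P[0]-P[1]+P[3]-P[2])/2
    print(n,P.mean(0).round(1),'yaw',np.degrees(np.arctan2(x[1],x[0])).round(1),np.linalg.norm(x[:2]).round(1),np.linalg.norm(y[:2]).round(1),P.round(1).tolist())
rep('lidB',[atz('w10',W(p),12) for p in[(459,278),(455,375),(257,371),(250,270)]])
rep('tinB',[atz('w10',W(p),42) for p in[(632,194),(621,285),(424,279),(428,179)]])
print('blk',[atz('w10',W(p),44).round(1)[:2].tolist() for p in[(340,313),(360,313),(360,362),(340,362)]])
rep('A lid',[atz('t10',T(p),46) for p in[(48,485),(95,478),(106,569),(60,576)]])
for q in((669,76),(734,78),(736,214),(665,214)):pass
```

```text
lidB [ 393.3 -173.8   12. ] yaw -10.0 148.2 75.3 [[471.7, -150.5, 12.0], [460.9, -222.9, 12.0], [314.3, -199.0, 12.0], [326.5, -122.7, 12.0]]
tinB [ 519.  -120.9   42. ] yaw -9.3 135.6 62.8 [[591.8, -101.3, 42.0], [580.1, -162.4, 42.0], [446.6, -141.2, 42.0], [457.6, -78.7, 42.0]]
blk [[390.1, -155.1], [402.9, -157.0], [397.3, -190.4], [384.0, -188.5]]
A lid [525.5 311.8  46. ] yaw 8.4 149.7 75.4 [[594.3, 360.8, 46.0], [604.9, 284.7, 46.0], [456.6, 264.3, 46.0], [446.3, 337.5, 46.0]]
```

Emit:
{"op": "carry_out", "data": {
  "plan": [
    {"tx":-16,"ty":-10,"tz":0,"rx":0,"ry":0,"rz":-0.012},
    {"tx":-17,"ty":-11,"tz":-20,"rx":0,"ry":0,"rz":-0.012},
    {"tx":0,"ty":0,"tz":-30,"rx":0,"ry":0,"rz":0},
    {"tx":0,"ty":0,"tz":-30,"rx":0,"ry":0,"rz":0},
    {"tx":0,"ty":0,"tz":-30,"rx":0,"ry":0,"rz":0},
    {"tx":0,"ty":0,"tz":-20,"rx":0,"ry":0,"rz":0},
    {"tx":0,"ty":0,"tz":0,"rx":0,"ry":0,"rz":0},
    {"tx":0,"ty":0,"tz":0,"rx":0,"ry":0,"rz":0}
  ]
}}

```text
time: 45.7
tool_pos: [393.8, -173.4, 76.7]
tcp_rot: [-3.141, 0.0, 1.405]
contact_force: [-0.1, 0.2, -0.2]
grip_width: 91.9
finger_force: 0.0
```

Emit:
{"op": "carry_out", "data": {
  "plan": [
    {"tx":0,"ty":0,"tz":-25,"rx":0,"ry":0,"rz":0},
    {"tx":0,"ty":0,"tz":-20,"rx":0,"ry":0,"rz":0},
    {"tx":0,"ty":0,"tz":-11,"rx":0,"ry":0,"rz":0},
    {"tx":0,"ty":0,"tz":0,"rx":0,"ry":0,"rz":0},
    {"tx":0,"ty":0,"tz":0,"rx":0,"ry":0,"rz":0}
  ]
}}

```text
time: 46.2
tool_pos: [394.2, -174.2, 21.5]
tcp_rot: [3.14, 0.001, 1.404]
contact_force: [-0.4, -0.4, -0.8]
grip_width: 91.5
finger_force: 0.0
```

Emit:
{"op": "carry_out", "data": {
  "gripper": 1,
  "plan": [
    {"tx":0,"ty":0,"tz":0,"rx":0,"ry":0,"rz":0},
    {"tx":0,"ty":0,"tz":0,"rx":0,"ry":0,"rz":0},
    {"tx":0,"ty":0,"tz":0,"rx":0,"ry":0,"rz":0},
    {"tx":0,"ty":0,"tz":0,"rx":0,"ry":0,"rz":0},
    {"tx":0,"ty":0,"tz":0,"rx":0,"ry":0,"rz":0},
    {"tx":0,"ty":0,"tz":0,"rx":0,"ry":0,"rz":0},
    {"tx":0,"ty":0,"tz":0,"rx":0,"ry":0,"rz":0},
    {"tx":0,"ty":0,"tz":0,"rx":0,"ry":0,"rz":0},
    {"tx":0,"ty":0,"tz":0,"rx":0,"ry":0,"rz":0},
    {"tx":0,"ty":0,"tz":0,"rx":0,"ry":0,"rz":0},
    {"tx":0,"ty":0,"tz":0,"rx":0,"ry":0,"rz":0},
    {"tx":0,"ty":0,"tz":0,"rx":0,"ry":0,"rz":0}
  ]
}}

```text
time: 47.4
tool_pos: [393.3, -173.9, 20.4]
tcp_rot: [3.142, 0.0, 1.404]
contact_force: [-1.5, -0.9, -0.2]
grip_width: 13.9
finger_force: 30.0
```

Emit:
{"op": "carry_out", "data": {
  "plan": [
    {"tx":0,"ty":0,"tz":0,"rx":0,"ry":0,"rz":0},
    {"tx":0,"ty":0,"tz":20,"rx":0,"ry":0,"rz":0},
    {"tx":0,"ty":0,"tz":30,"rx":0,"ry":0,"rz":0},
    {"tx":0,"ty":0,"tz":30,"rx":0,"ry":0,"rz":0},
    {"tx":15,"ty":6,"tz":0,"rx":0,"ry":0,"rz":0},
    {"tx":30,"ty":13,"tz":0,"rx":0,"ry":0,"rz":0},
    {"tx":30,"ty":13,"tz":0,"rx":0,"ry":0,"rz":0.003},
    {"tx":30,"ty":13,"tz":0,"rx":0,"ry":0,"rz":0.003},
    {"tx":20,"ty":7.5,"tz":0,"rx":0,"ry":0,"rz":0.003},
    {"tx":0,"ty":0,"tz":0,"rx":0,"ry":0,"rz":0},
    {"tx":0,"ty":0,"tz":0,"rx":0,"ry":0,"rz":0}
  ]
}}

```text
time: 48.5
tool_pos: [517.7, -121.2, 99.9]
tcp_rot: [-3.14, 0.0, 1.414]
contact_force: [-1.1, 0.1, -0.7]
grip_width: 13.7
finger_force: 30.0
```

Emit:
{"op": "carry_out", "data": {
  "plan": [
    {"tx":1.5,"ty":0.2,"tz":-20,"rx":0,"ry":0,"rz":0},
    {"tx":0,"ty":0,"tz":-12,"rx":0,"ry":0,"rz":0},
    {"tx":0,"ty":0,"tz":-6,"rx":0,"ry":0,"rz":0},
    {"tx":0,"ty":0,"tz":-4,"rx":0,"ry":0,"rz":0},
    {"tx":0,"ty":0,"tz":-2,"rx":0,"ry":0,"rz":0},
    {"tx":0,"ty":0,"tz":0,"rx":0,"ry":0,"rz":0},
    {"tx":0,"ty":0,"tz":0,"rx":0,"ry":0,"rz":0}
  ]
}}

```text
time: 49.2
tool_pos: [520.0, -121.4, 56.8]
tcp_rot: [3.141, 0.001, 1.413]
contact_force: [-0.3, -0.4, 0.1]
grip_width: 13.9
finger_force: 30.0
```

Emit:
{"op": "carry_out", "data": {
  "gripper": 0,
  "plan": [
    {"tx":0,"ty":0,"tz":0,"rx":0,"ry":0,"rz":0},
    {"tx":0,"ty":0,"tz":0,"rx":0,"ry":0,"rz":0},
    {"tx":0,"ty":0,"tz":0,"rx":0,"ry":0,"rz":0},
    {"tx":0,"ty":0,"tz":0,"rx":0,"ry":0,"rz":0},
    {"tx":0,"ty":0,"tz":0,"rx":0,"ry":0,"rz":0},
    {"tx":0,"ty":0,"tz":20,"rx":0,"ry":0,"rz":0},
    {"tx":0,"ty":0,"tz":40,"rx":0,"ry":0,"rz":0},
    {"tx":0,"ty":0,"tz":40,"rx":0,"ry":0,"rz":0},
    {"tx":0,"ty":0,"tz":40,"rx":0,"ry":0,"rz":0},
    {"tx":0,"ty":0,"tz":10,"rx":0,"ry":0,"rz":0}
  ]
}}

```text
time: 50.2
tool_pos: [521.7, -121.9, 211.2]
tcp_rot: [3.133, 0.002, 1.413]
contact_force: [-0.1, -0.0, 0.3]
grip_width: 88.7
finger_force: 0.0
```

Emit:
{"op": "carry_out", "data": {
  "plan": [
    {"tx":-11,"ty":-29,"tz":0,"rx":0,"ry":0,"rz":0.018},
    {"tx":-11,"ty":-29,"tz":0,"rx":0,"ry":0,"rz":0.018},
    {"tx":-11,"ty":-29,"tz":0,"rx":0,"ry":0,"rz":0.018},
    {"tx":-11,"ty":-29,"tz":0,"rx":0,"ry":0,"rz":0.018},
    {"tx":-11,"ty":-29,"tz":0,"rx":0,"ry":0,"rz":0.018},
    {"tx":-11,"ty":-29,"tz":0,"rx":0,"ry":0,"rz":0.018},
    {"tx":0,"ty":0,"tz":0,"rx":0,"ry":0,"rz":0},
    {"tx":0,"ty":0,"tz":0,"rx":0,"ry":0,"rz":0},
    {"tx":0,"ty":0,"tz":0,"rx":0,"ry":0,"rz":0}
  ]
}}

```text
time: 51.1
tool_pos: [454.0, -294.3, 206.0]
tcp_rot: [-3.141, -0.001, 1.521]
contact_force: [0.2, 0.4, -0.2]
grip_width: 91.7
finger_force: 0.0
```

Run:
```python
from h import *
o=bot.get_obs(); print(o['tool_pos'],o['tcp_rot'],o['time'])
snap('wrist','w11')
b=cv2.imread('pics/w11.png'); cv2.imwrite('pics/c11.png',cv2.resize(b[:270,80:560],(800,450),interpolation=cv2.INTER_CUBIC))
```

```text
[ 453.95520131 -294.29374409  206.02105535] [-3.14112465e+00 -5.11068041e-04  1.52132572e+00] 51.1
```

View pics/c11.png

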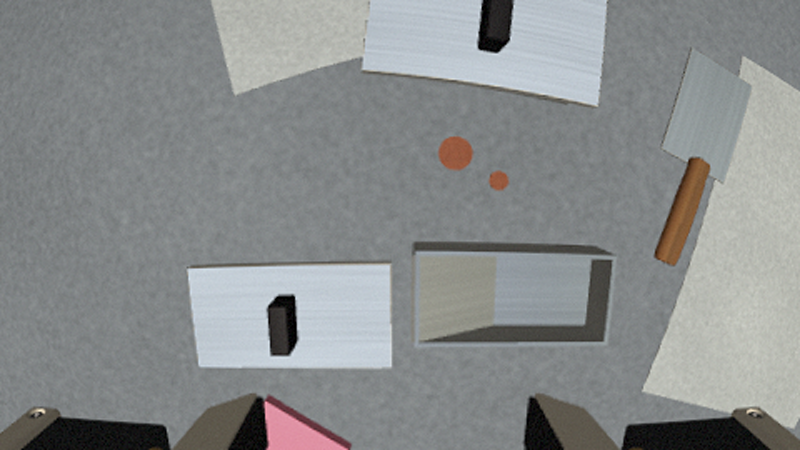

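Lid 3's corners are (391,265), (391,368), (198,366) and (188,268). The empty tin3's rim is (613,256), (606,344), (415,346) and (415,251). Lid 2 is seated at the top of the view.

Run:
```python
from h import *
W=lambda p:(80+(p[0]+.5)/1.6667-.5,(p[1]+.5)/1.6667-.5)
def rep(n,P):
    P=np.array(P); x=(P[0]+P[1]-P[2]-P[3])/2; y=(P[0]-P[1]+P[3]-P[2])/2
    print(n,P.mean(0).round(1),'yaw',np.degrees(np.arctan2(x[1],x[0])).round(1),np.linalg.norm(x[:2]).round(1),np.linalg.norm(y[:2]).round(1))
rep('lidC',[atz('w11',W(p),12) for p in[(391,265),(391,368),(198,366),(188,268)]])
rep('tinC',[atz('w11',W(p),42) for p in[(614,256),(606,344),(415,347),(415,251)]])
print('blk',[atz('w11',W(p),44).round(1)[:2].tolist() for p in[(269,308),(291,308),(290,355),(271,354)]])
T=lambda p:(215+p[0]/3.3-.35,160+p[1]/3.3-.35)
```

```text
lidC [ 375.3 -310.9   12. ] yaw -3.0 148.8 76.6
tinC [ 533.3 -297.7   42. ] yaw -2.6 133.8 63.1
blk [[371.0, -294.3], [385.8, -295.2], [381.4, -327.6], [368.3, -326.3]]
```

Emit:
{"op": "carry_out", "data": {
  "plan": [
    {"tx":-19,"ty":-4,"tz":0,"rx":0,"ry":0,"rz":0},
    {"tx":-30,"ty":-6,"tz":0,"rx":0,"ry":0,"rz":0},
    {"tx":-30,"ty":-6,"tz":-20,"rx":0,"ry":0,"rz":0},
    {"tx":0,"ty":0,"tz":-30,"rx":0,"ry":0,"rz":0},
    {"tx":0,"ty":0,"tz":-30,"rx":0,"ry":0,"rz":0},
    {"tx":0,"ty":0,"tz":-30,"rx":0,"ry":0,"rz":0},
    {"tx":0,"ty":0,"tz":-20,"rx":0,"ry":0,"rz":0},
    {"tx":0,"ty":0,"tz":0,"rx":0,"ry":0,"rz":0},
    {"tx":0,"ty":0,"tz":0,"rx":0,"ry":0,"rz":0}
  ]
}}

```text
time: 52.05
tool_pos: [375.4, -310.8, 76.9]
tcp_rot: [3.141, 0.0, 1.522]
contact_force: [-0.1, -0.3, 0.0]
grip_width: 92.4
finger_force: 0.0
```

Emit:
{"op": "carry_out", "data": {
  "plan": [
    {"tx":0,"ty":0,"tz":-25,"rx":0,"ry":0,"rz":0},
    {"tx":0,"ty":0,"tz":-20,"rx":0,"ry":0,"rz":0},
    {"tx":0,"ty":0,"tz":-9,"rx":0,"ry":0,"rz":0},
    {"tx":0,"ty":0,"tz":0,"rx":0,"ry":0,"rz":0},
    {"tx":0,"ty":0,"tz":0,"rx":0,"ry":0,"rz":0}
  ]
}}

```text
time: 52.55
tool_pos: [375.5, -311.8, 23.5]
tcp_rot: [3.14, 0.002, 1.521]
contact_force: [-0.7, -0.6, -0.0]
grip_width: 91.7
finger_force: 0.0
```

Emit:
{"op": "carry_out", "data": {
  "gripper": 1,
  "plan": [
    {"tx":0,"ty":0,"tz":0,"rx":0,"ry":0,"rz":0},
    {"tx":0,"ty":0,"tz":0,"rx":0,"ry":0,"rz":0},
    {"tx":0,"ty":0,"tz":0,"rx":0,"ry":0,"rz":0},
    {"tx":0,"ty":0,"tz":0,"rx":0,"ry":0,"rz":0},
    {"tx":0,"ty":0,"tz":0,"rx":0,"ry":0,"rz":0},
    {"tx":0,"ty":0,"tz":0,"rx":0,"ry":0,"rz":0},
    {"tx":0,"ty":0,"tz":0,"rx":0,"ry":0,"rz":0},
    {"tx":0,"ty":0,"tz":0,"rx":0,"ry":0,"rz":0},
    {"tx":0,"ty":0,"tz":0,"rx":0,"ry":0,"rz":0},
    {"tx":0,"ty":0,"tz":0,"rx":0,"ry":0,"rz":0},
    {"tx":0,"ty":0,"tz":0,"rx":0,"ry":0,"rz":0},
    {"tx":0,"ty":0,"tz":0,"rx":0,"ry":0,"rz":0}
  ]
}}

```text
time: 53.75
tool_pos: [374.8, -311.2, 22.4]
tcp_rot: [3.142, 0.0, 1.521]
contact_force: [-0.7, 0.1, 0.4]
grip_width: 13.6
finger_force: 30.0
```

Emit:
{"op": "carry_out", "data": {
  "plan": [
    {"tx":0,"ty":0,"tz":20,"rx":0,"ry":0,"rz":0},
    {"tx":0,"ty":0,"tz":30,"rx":0,"ry":0,"rz":0},
    {"tx":0,"ty":0,"tz":30,"rx":0,"ry":0,"rz":0},
    {"tx":19,"ty":1.7,"tz":0,"rx":0,"ry":0,"rz":0},
    {"tx":30,"ty":2.5,"tz":0,"rx":0,"ry":0,"rz":0},
    {"tx":30,"ty":2.5,"tz":0,"rx":0,"ry":0,"rz":0},
    {"tx":30,"ty":2.5,"tz":0,"rx":0,"ry":0,"rz":0},
    {"tx":30,"ty":2.5,"tz":0,"rx":0,"ry":0,"rz":0},
    {"tx":20,"ty":2,"tz":0,"rx":0,"ry":0,"rz":0},
    {"tx":0,"ty":0,"tz":0,"rx":0,"ry":0,"rz":0},
    {"tx":0,"ty":0,"tz":0,"rx":0,"ry":0,"rz":0}
  ]
}}

```text
time: 54.85
tool_pos: [533.2, -297.1, 101.8]
tcp_rot: [-3.14, -0.0, 1.522]
contact_force: [0.1, 0.3, 0.0]
grip_width: 13.6
finger_force: 30.0
```

Now lower it to about 58 (lid origin near 36).

Emit:
{"op": "carry_out", "data": {
  "plan": [
    {"tx":0.5,"ty":-0.2,"tz":-20,"rx":0,"ry":0,"rz":0},
    {"tx":0,"ty":0,"tz":-12,"rx":0,"ry":0,"rz":0},
    {"tx":0,"ty":0,"tz":-6,"rx":0,"ry":0,"rz":0},
    {"tx":0,"ty":0,"tz":-4,"rx":0,"ry":0,"rz":0},
    {"tx":0,"ty":0,"tz":-2,"rx":0,"ry":0,"rz":0},
    {"tx":0,"ty":0,"tz":0,"rx":0,"ry":0,"rz":0},
    {"tx":0,"ty":0,"tz":0,"rx":0,"ry":0,"rz":0}
  ]
}}

```text
time: 55.55
tool_pos: [534.5, -297.9, 58.9]
tcp_rot: [3.141, 0.001, 1.521]
contact_force: [-0.0, -0.6, -1.0]
grip_width: 13.9
finger_force: 30.0
```

Emit:
{"op": "carry_out", "data": {
  "gripper": 0,
  "plan": [
    {"tx":0,"ty":0,"tz":0,"rx":0,"ry":0,"rz":0},
    {"tx":0,"ty":0,"tz":0,"rx":0,"ry":0,"rz":0},
    {"tx":0,"ty":0,"tz":0,"rx":0,"ry":0,"rz":0},
    {"tx":0,"ty":0,"tz":0,"rx":0,"ry":0,"rz":0},
    {"tx":0,"ty":0,"tz":0,"rx":0,"ry":0,"rz":0},
    {"tx":0,"ty":0,"tz":20,"rx":0,"ry":0,"rz":0},
    {"tx":0,"ty":0,"tz":40,"rx":0,"ry":0,"rz":0},
    {"tx":0,"ty":0,"tz":40,"rx":0,"ry":0,"rz":0},
    {"tx":0,"ty":0,"tz":40,"rx":0,"ry":0,"rz":0},
    {"tx":0,"ty":0,"tz":40,"rx":0,"ry":0,"rz":0},
    {"tx":0,"ty":0,"tz":0,"rx":0,"ry":0,"rz":0}
  ]
}}

```text
time: 56.65
tool_pos: [536.5, -299.2, 245.1]
tcp_rot: [3.132, 0.007, 1.521]
contact_force: [-0.0, -0.4, 0.6]
grip_width: 91.2
finger_force: 0.0
```

Emit:
{"op": "carry_out", "data": {
  "plan": [
    {"tx":-20,"ty":0,"tz":0,"rx":0,"ry":0,"rz":0},
    {"tx":-30,"ty":0,"tz":0,"rx":0,"ry":0,"rz":0},
    {"tx":-30,"ty":0,"tz":0,"rx":0,"ry":0,"rz":0},
    {"tx":-30,"ty":0,"tz":0,"rx":0,"ry":0,"rz":0},
    {"tx":-30,"ty":0,"tz":0,"rx":0,"ry":0,"rz":0},
    {"tx":0,"ty":0,"tz":0,"rx":0,"ry":0,"rz":0},
    {"tx":0,"ty":0,"tz":0,"rx":0,"ry":0,"rz":0}
  ]
}}

```text
time: 57.35
tool_pos: [394.3, -297.9, 238.5]
tcp_rot: [3.141, 0.001, 1.52]
contact_force: [0.5, 0.4, -0.8]
grip_width: 91.8
finger_force: 0.0
```

Run:
```python
from h import *
o=bot.get_obs(); print(o['tool_pos'],o['time'])
a=cv2.cvtColor(snap('top','t12'),cv2.COLOR_RGB2BGR); b=cv2.cvtColor(snap('scene','s12'),cv2.COLOR_RGB2BGR)
c=np.zeros((596,792,3),np.uint8); c[:210]=cv2.resize(a[170:240,200:464],(792,210),interpolation=cv2.INTER_CUBIC)
c[210:,:]=cv2.resize(b[165:315,205:410],(528,386),interpolation=cv2.INTER_CUBIC) if 0 else np.pad(cv2.resize(b[165:315,205:410],(528,386),interpolation=cv2.INTER_CUBIC),((0,0),(0,264),(0,0)))
cv2.imwrite('pics/c12.png',c)
```

```text
[ 394.25704045 -297.87402336  238.47831463] 57.35
```

View pics/c12.png

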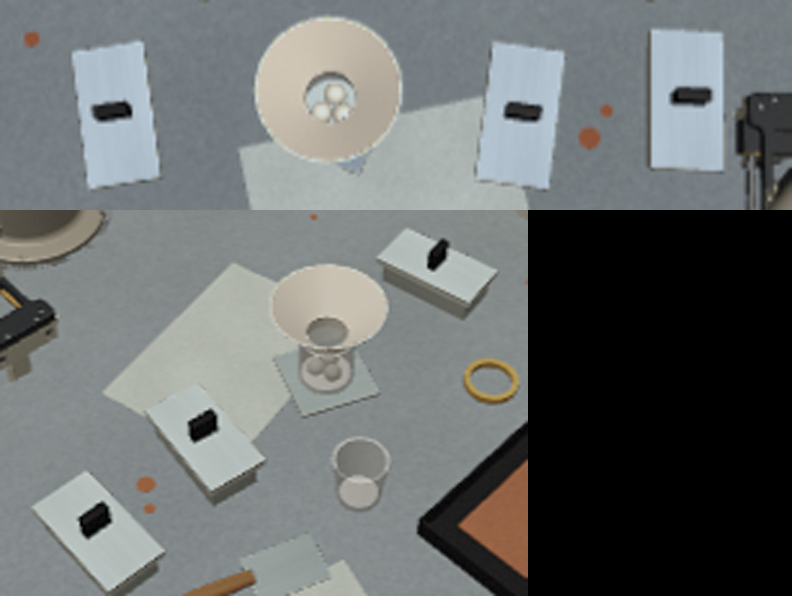

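The three lids sit flat at (113,115), (520,115) and (687,100), the three stones show in the jar at (333,103), and the bystanders haven't moved. I'll hand the job in.

```bash
python3 -c "
from plant import bot
print(bot.close_job())"
```

```text
the job is handed in; nothing more can be done
None
```

The job is handed in but came back with no verdict: all three stones are in the jar, all three tins are upright with a lid seated flat on each, both stoppers are still in their own tin, and the final pictures show the bystanders in place.

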